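Tip the juice vat with the hand jack

ROBOT

A 6-joint arm with a two-finger parallel gripper is mounted at the origin on the work surface. World frame = base frame: x ahead of the robot, y to its left, z up, the work surface at z = 0. Lengths are in m, angles in rad, forces in N, time in s.
With the tool pointing down it reaches from about 0.3 to 0.875 m from the base axis. Payload 6.4 kg.
Tool frame: the origin (TCP) lies midway between the tips of the shut fingers; the grasp point (between the pads) lies 19 mm behind it; z points along the fingers, y is the direction in which the jaws open and shut (so a half turn about z gives the same grasp; the last joint's range is limited). The gripper opens to 85 mm and grips with 20 to 120 N. Pads are 22 mm wide; open, the fingers measure 114 mm over their backs; the gripper's body (76 mm by 85 mm) begins 54 mm behind the grasp point. The pads swing forward as they close: fully open they stand 13 mm farther back than shut.
Start: joints at [-1.421, 0.181, 1.607, -0, 1.354, -0.206], TCP at [0.2, -0.539, 0.231] pointing down, gripper open.
Joint ranges: [-2.99, 2.99], [-0.89, 2.07], [0.3, 2.58], [-1.14, 4.28], [0, 2.63], [-3.12, 3.12]. Speed limits (rad/s): [2.57, 2.57, 3.01, 3.14, 3.14, 3.14].

INTERFACE

Orientations are given as a unit quaternion [w, x, y, z].
In Python, from bench import ctrl gives the robot as it stands.
- The arm moves only by the tool apply_moves, never from a script. Its argument "plan" is a list of rows, each an object with "translation": the shift along the tool's x, y, z in m, a list of three; "angular": the turn, a rotation vector about the tool's x, y, z in rad, a list of three; "hand": the finger opening in m, from 0 to 0.0854. In form: [{"translation": [x, y, z], "angular": [rx, ry, rz], "hand": hand}, ...]. A call has 1 to 10 rows; each row shifts and turns the commanded pose from where the row before left it, along the tool's axes as they then stand; what a row does not reach is not made up. A row lasts 1/8 s, in which the tool goes at most 62.5 mm and 10.7 degrees, less where a joint would pass 70% of its speed; a pose out of reach is approached as far as the arm can. A call with a gripper value outside its range is refused whole. The fingers move at their own pace and stop on an object; the grip force is fixed at half the most. Time passes only in rows, so rows that do not move let the fingers close. It gives the time, the measured TCP pose, the force and the opening at its end, in the units of the state.
- ctrl.get_obs(): the state, without advancing time (a new reading comes with each control period).
- ctrl.camera(name): name is "scene" or "top" or "wrist"; returns a dict with "img" (384x512x3 uint8, red, green, blue), "K" (3x3 intrinsics, pixels), "eye" and "orientation" of the camera in the world. Camera axes: x right, y up, looking along -z (the intrinsics and any distortion apply to the point x, -y, -z); pixel columns grow to the right and rows downward; lengths in m; the calibration is good to about 2 mm. A picture is of the moment at which its call begins. There is no depth.
- ctrl.hand_in(): hands the job in, once; it reports no verdict.
The state is a dict: "time_s": time; "q": joint angles; "dq": joint speeds; "joint_efforts": joint torques, N m; "eef_pos": TCP position; "eef_rot": TCP orientation; "wrist_force": force on the tool from outside, world axes, zero at the start; "torque": the same for the moment, N m; "opening": opening from 0.0 (shut) to 1.0 (fully open).
Only numpy, scipy, OpenCV 4.12 (cv2) and the standard library are available. Lean on these libraries where they do the work, as an engineer would, in place of code of your own. Each camera call takes 0.05 s, during which the arm holds its last target.

TASK

The filled bottle standing in front of the vat's lift lug is in the way: lower it upright into the one free cell of the crate and let go. Then stand the hand jack on the bench with its saddle centred under the round pad of the lug, and pump its handle until the jack has raised the lug by at least 12 mm; the worn jack sinks back as soon as the handle comes up under load, so finish while still holding the handle pressed down at the bottom of its stroke, vat tipped. Raise the vat with the jack alone, and leave the other things where they are.

Things in the scene. Friction and masses are not known exactly. Their poses are not given: they have to be found in the camera images.
- bottle_mid (a point): the one loose bottle outside the crate, in front of the lift lug where the jack must go: filled amber glass, 0.4 to 0.6 kg, 197 mm tall; body 60 mm across up to 105 mm, tapering to a neck 27 mm across from 160 to 187 mm height, then a brass crown cap 30 mm across. The point is on its axis, 98.5 mm above its foot; z along the axis, up
- bottle: the same bottle; origin at the centre of its foot
- free_cell (a point): centre of the floor (6 mm above the bench) of the one empty cell of the fixed maroon bottle crate: 237 x 160 mm, outer walls 115 mm high, dividers 99 mm; 3 x 2 cells at 77 mm centres, each 70 mm square inside. x, y run along the crate's long and short side. It is the corner cell towards the crate's -x, +y; the other five hold like bottles
- stand: the fixed black steel stand with the vat: 300 x 320 mm, 132 mm high; origin on the bench under its centre. The lift lug stands out from its -y side; hinge, tap and pail are on its +y side. On it a tipping deck with a round lidded steel vat 284 mm across, its lid knob 335 mm above the bench
- lift_pad (a point): the marked lift point: centre of the underside of a round steel pad, 48 mm across, under the lug (a flat tongue 75 mm wide, 12 mm thick, out 95 mm from the stand's -y side; a hexagon bolt on top marks the spot). 225 mm from the stand's centre along its -y, 30 mm from the lug's end, 128 mm above the bench while down; lug top 146, bolt 156 mm. Axes as the stand's while down
- vat (a joint): tip angle of deck and vat about the hinge on the stand's +y side, 0 = down on its stand, growing as the lug rises, up to 0.16 rad. The pad is 375 mm from the hinge, so 0.032 rad = 12 mm of lift. The vat bears on the pad with 26 to 40 N
- jack: the hand jack, dark cast metal, 0.9 kg; origin on its foot directly under the saddle, x axis pointing from pump handle to saddle. Base plate 90 mm wide, 12 mm thick, from 40 mm ahead of the origin to 185 mm behind; saddle cylinder 50 mm across, 85 mm high; behind it the reservoir (46 mm wide, top at 42 mm) with the carrying grip over it, then the pump and handle
- jack_grip (a point): middle of the jack's carrying grip, the place to take hold of it, near its balance point: a rubber bar 72 mm long (along the jack's x), 18 mm wide (jack's y), 16 mm high. The point is 90 mm behind the saddle's axis and 87 mm above the jack's foot; axes as the jack's; under the bar 37 mm are free
- jack_saddle (a point): centre of the top of the jack's round saddle (42 mm across) on its ram, 102 to 108 mm above the bench to begin with, so 20 to 26 mm short of the pad
- jack_ram (a joint): how far the ram stands out of its cylinder, m, 0 to 0.058. Unloaded it stays where it is pumped to (8 N of drag); under the vat's load it sinks back as the handle rises, until the vat is down again
- handle_end (a point): on top of the rubber grip of the pump handle (62 mm long, 24 mm wide, 16 mm thick), 27 mm from its tip and 148 mm from the pivot. The pivot is 130 mm behind the saddle's axis, 80 mm above the jack's foot; the handle points away from the saddle, along the jack's -x, and swings down in the jack's upright x-z plane
- jack_handle (a joint): pump handle angle: 0 = up, 0.56 rad above level (a spring returns it), 0.65 = bottom of the stroke, handle_end then about 75 mm above the bench. Pressing it down raises the ram by 0.036 m per rad (23 mm a stroke, up to 6 mm of which may be lost); it must come fully up before the next full stroke. At handle_end it takes about 5 N with the saddle free, 11 to 16 N under the vat
- stock0_mid (a point): bystander: one of the five like bottles already in the crate; this point half-way up
- stock1_mid (a point): bystander: one of the five like bottles already in the crate; this point half-way up
- stock2_mid (a point): bystander: one of the five like bottles already in the crate; this point half-way up
- stock3_mid (a point): bystander: one of the five like bottles already in the crate; this point half-way up
- stock4_mid (a point): bystander: one of the five like bottles already in the crate; this point half-way up
- jug_mid (a point): bystander: open steel pot with two ear handles, 96 mm across, 130 mm high; half-way up
- captin_mid (a point): bystander: open tin of crown caps, 80 mm across, 55 mm high; half-way up
- brush_mid (a point): bystander: brush with a wooden handle, about 200 mm long, lying on the bench; this point near its middle
Things that resemble listed ones, but are neither listed nor needed, are in the scene too. Leave any blue or green look-alike of the bottle alone.

How it is judged:
By the outcome, as a careful person would: the job done as asked, in the order asked, and still so for the second after the job is handed in, while the arm keeps its last pose, push and grip.
It also fails if it takes over 67 s, if anything falls off the work surface, if the arm or the gripper's body presses on something with over 40 N, if the wrist force passes 120 N, or if a joint passes its speed limit or range.

## Working session

There is one attempt and no reset: what is moved stays moved. The work goes in short steps, Python scripts to look and compute and a tool call to move; the robot and the scene stay as the last step left them, time stands still between calls to the robot, and variables do not carry over. Pictures are saved under pics/ and viewed, and the job is handed in when it is done.

Besides the shell and the picture viewer there is one more tool, called after ">>>" as name([rows], argument=value, ...), one row to a line, values as JSON. apply_moves: Moves the arm, as the interface text tells. Its arguments: {"type":"object","properties":{"plan":{"type":"array","items":{"type":"object","properties":{"translation":{"type":"array","items":{"type":"number"}},"angular":{"type":"array","items":{"type":"number"}},"hand":{"type":"number"}}}}},"required":["plan"]}

```bash
ls; mkdir -p pics; python3 - <<'E'
from bench import ctrl
import cv2
o=ctrl.get_obs(); print(o)
for n in ("scene","top","wrist"):
    c=ctrl.camera(n); cv2.imwrite(f"pics/{n}0.png",c["img"][:,:,::-1]); print(n,c["K"],c["eye"],c["orientation"],[k for k in c])
E
```

```text
pics
{'time_s': 0.0, 'q': array([-1.42130169e+00,  1.81556151e-01,  1.60799534e+00, -1.57278659e-05,
        1.35381972e+00, -2.06303008e-01]), 'dq': array([-0.00020139,  0.00050131,  0.00141639, -0.00043762, -0.00173075,
        0.00081079]), 'joint_efforts': array([-1.53178931e-03, -4.44872761e+01, -3.51342380e+01, -4.48857463e-04,
        9.06704867e-03,  1.30667726e-05]), 'eef_pos': array([ 0.20022015, -0.53842308,  0.23038179]), 'eef_rot': array([-8.89140610e-04,  9.84217004e-01,  1.76963552e-01,  1.75809735e-05]), 'wrist_force': array([ 0.09822056,  0.25034056, -0.13288896]), 'torque': array([ 0.01878667, -0.00289619,  0.05176817]), 'opening': 1.0002579697652956}
scene [[423.27634065   0.         249.19025785]
 [  0.         423.27634065 197.60470482]
 [  0.           0.           1.        ]] [1.32658076 0.25207594 1.17331655] [0.56072801 0.19008796 0.25958599 0.76293236] ['img', 'K', 'eye', 'orientation']
top [[472.15324596   0.         253.2308416 ]
 [  0.         472.15324596 192.04788506]
 [  0.           0.           1.        ]] [0.40985911 0.02320179 1.3857694 ] [-0.69853803 -0.0404978   0.04109887  0.7132429 ] ['img', 'K', 'eye', 'orientation']
wrist [[301.41639975   0.         257.19575529]
 [  0.         301.41639975 190.20562409]
 [  0.           0.           1.        ]] [ 0.27257974 -0.51096185  0.3721089 ] [ 0.81141555 -0.12502251  0.08843348 -0.56405114] ['img', 'K', 'eye', 'orientation']
```

View pics/scene0.png

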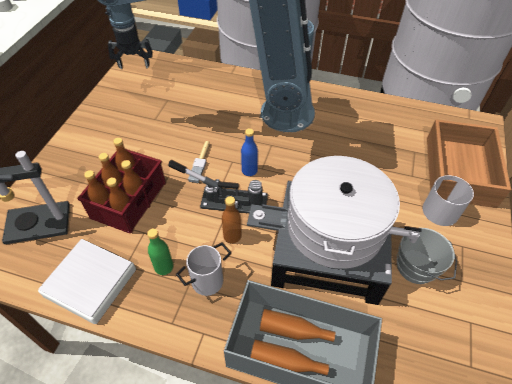

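View pics/top0.png

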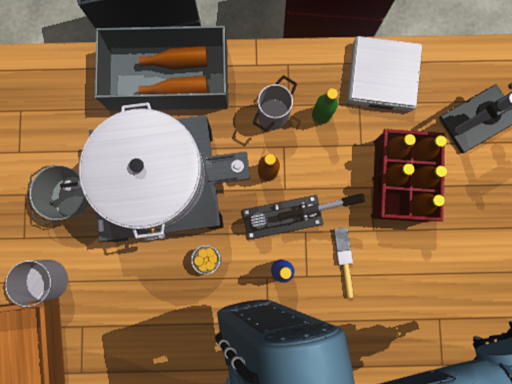

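View pics/wrist0.png

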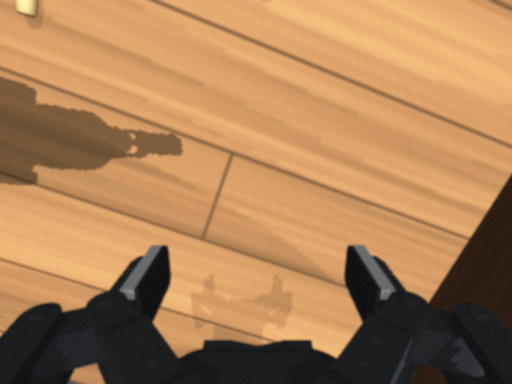

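```bash
cat > h.py <<'E'
import numpy as np, cv2
from scipy.spatial.transform import Rotation as R
from bench import ctrl
def rot(q): return R.from_quat([q[1],q[2],q[3],q[0]])
def ray(c,u,v):
    K=c["K"]; d=np.array([(u-K[0,2])/K[0,0],-(v-K[1,2])/K[1,1],-1.0]); return rot(c["orientation"]).apply(d)
def pz(c,u,v,z):
    d=ray(c,u,v); e=np.array(c["eye"]); return e+d*(z-e[2])/d[2]
def proj(c,p):
    x=rot(c["orientation"]).inv().apply(np.array(p)-c["eye"]); K=c["K"]
    return np.array([K[0,2]+K[0,0]*x[...,0]/-x[...,2], K[1,2]+K[1,1]*x[...,1]/x[...,2]]).T
def tri(obs):
    A=np.zeros((3,3));b=np.zeros(3)
    for c,u,v in obs:
        d=ray(c,u,v); d/=np.linalg.norm(d); P=np.eye(3)-np.outer(d,d); A+=P; b+=P@c["eye"]
    return np.linalg.solve(A,b)
def crop(c,x0,y0,x1,y1,name,s=4):
    im=cv2.resize(c["img"][y0:y1,x0:x1,::-1],None,fx=s,fy=s,interpolation=cv2.INTER_CUBIC); cv2.imwrite("pics/"+name,im)
E
python3 - <<'E'
from h import *
import pickle
T=ctrl.camera("top");S=ctrl.camera("scene"); pickle.dump((T,S),open("c0.pkl","wb"))
crop(T,190,140,375,250,"t_mid.png");crop(T,360,115,460,235,"t_crate.png",5)
crop(S,160,130,300,250,"s_mid.png",5);crop(S,70,130,180,240,"s_crate.png",5)
crop(T,70,90,255,250,"t_stand.png",4)
E
```

```text
(no output)
```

View pics/t_mid.png

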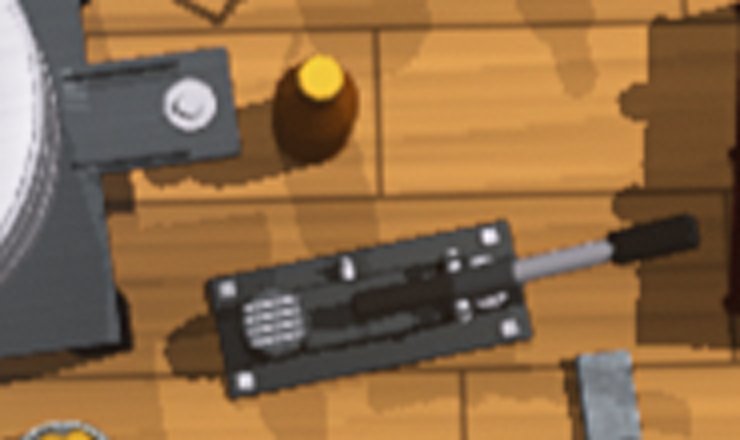

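View pics/t_crate.png

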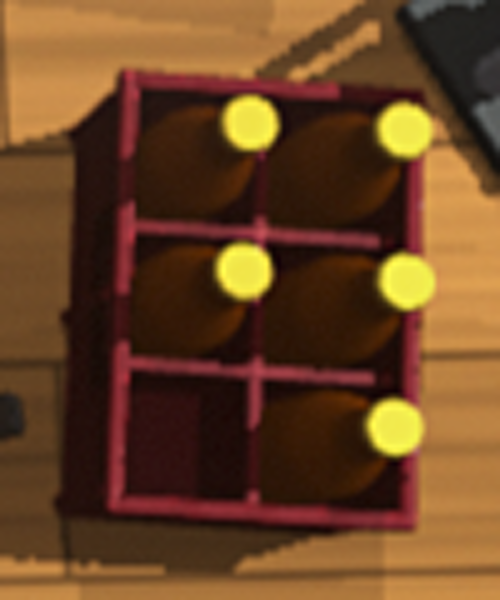

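View pics/s_mid.png

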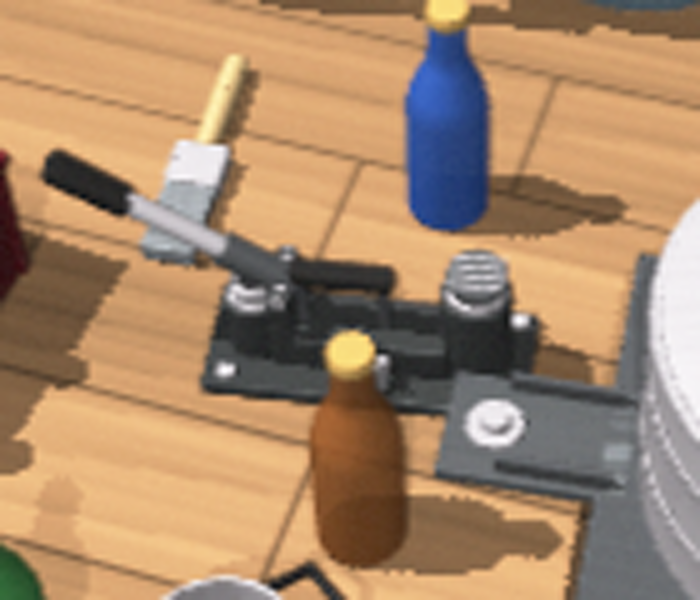

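View pics/s_crate.png

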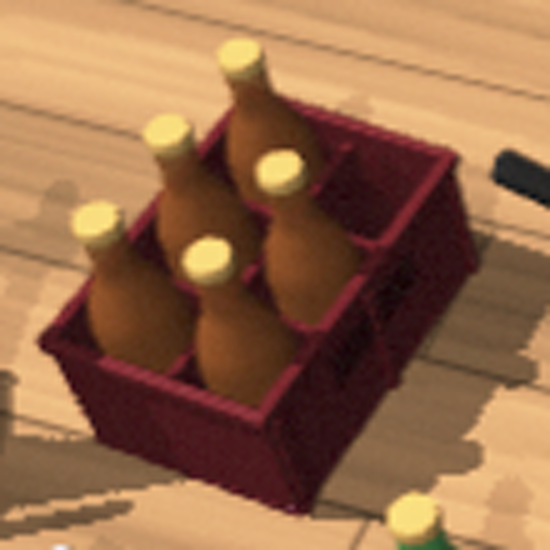

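View pics/t_stand.png

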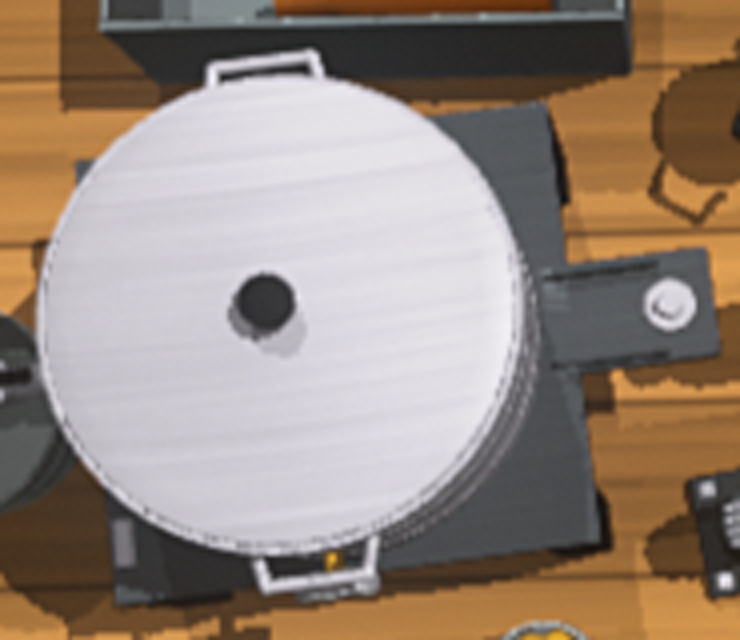

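```bash
cat > m0.py <<'E'
from h import *
import pickle
T,S=pickle.load(open("c0.pkl","rb"))
f=lambda X,Y,x0,y0,s:(x0+(X+.5)/s-.5,y0+(Y+.5)/s-.5)
tm=lambda X,Y:f(X,Y,190,140,4); sm=lambda X,Y:f(X,Y,160,130,5); tc=lambda X,Y:f(X,Y,360,115,5); sc=lambda X,Y:f(X,Y,70,130,5); ts=lambda X,Y:f(X,Y,70,90,4)
print("cap T",pz(T,*tm(321,77),.197),"S",pz(S,*sm(350,350),.197),"tri",tri([(T,*tm(321,77)),(S,*sm(350,350))]))
print("bolt T",pz(T,*tm(190,103),.156),pz(S,*sm(494,421),.152),tri([(T,*tm(190,103)),(S,*sm(494,421))]))
lug=[(228,47),(241,156)];print("lug end T",[pz(T,*tm(*p),.146) for p in lug])
print("lug end S",[pz(S,*sm(*p),.146) for p in [(459,374),(436,473)]])
print("stand corners T .132",[pz(T,*ts(*p),.132) for p in [(545,103),(605,545),(117,603)]])
print("knob",pz(T,*ts(267,300),.335))
print("saddle",pz(T,*tm(274,319),.105),pz(S,*sm(478,272),.105),tri([(T,*tm(274,319)),(S,*sm(478,272))]))
sw=[pz(T,*tm(*p),.014) for p in [(227,289),(245,380),(489,236),(510,328)]];print("screws",sw)
d=(sw[0]+sw[1]-sw[2]-sw[3]);print("jack yaw",np.arctan2(d[1],d[0]),(sw[0]+sw[1])/2)
b=[pz(T,*tm(*p),.012) for p in [(207,279),(232,398),(505,219),(532,338)]];print("base",b)
print("handle tip",tri([(T,*tm(690,232)),(S,*sm(57,170))]))
print("crate T",[pz(T,*tc(*p),.115) for p in [(124,73),(420,96),(108,514),(415,527)]])
print("crate S",[pz(S,*sc(*p),.115) for p in [(262,415),(457,158),(42,340),(283,97)]])
print("caps",[pz(T,*tc(*p),.197) for p in [(250,124),(405,130),(244,271),(407,282),(395,428)]])
E
python3 m0.py
```

```text
cap T [ 0.63214256 -0.02354923  0.197     ] S [ 0.63492617 -0.02515717  0.197     ] tri [ 0.63292711 -0.02474504  0.19450106]
bolt T [0.62420579 0.06169122 0.156     ] [0.6275526  0.06051232 0.152     ] [0.62558485 0.06096715 0.14945882]
lug end T [array([0.66329397, 0.03600437, 0.146     ]), array([0.58963827, 0.0287976 , 0.146     ])]
lug end S [array([0.59639358, 0.02921994, 0.146     ]), array([0.66919206, 0.03770742, 0.146     ])]
stand corners T .132 [array([0.768197  , 0.14523957, 0.132     ]), array([0.46676847, 0.10826025, 0.132     ]), array([0.43523288, 0.43103676, 0.132     ])]
knob [0.59946381 0.28328442 0.335     ]
saddle [0.48349253 0.00884056 0.105     ] [0.48433451 0.00762579 0.105     ] [0.48370074 0.00816277 0.10439758]
screws [array([0.51126112, 0.04153259, 0.014     ]), array([0.44503049, 0.02977232, 0.014     ]), array([ 0.54602945, -0.15042709,  0.014     ]), array([ 0.47862453, -0.16331   ,  0.014     ])]
jack yaw 1.746510511642093 [0.4781458  0.03565246 0.014     ]
base [array([0.51901652, 0.05599993, 0.012     ]), array([0.4322985 , 0.03945331, 0.012     ]), array([ 0.55848159, -0.16282536,  0.012     ]), array([ 0.4711348 , -0.17929665,  0.012     ])]
handle tip [ 0.53079652 -0.26151351  0.16444295]
crate T [array([ 0.72375095, -0.34389922,  0.115     ]), array([ 0.70743554, -0.50587054,  0.115     ]), array([ 0.4813316 , -0.32246451,  0.115     ]), array([ 0.47089774, -0.48725286,  0.115     ])]
crate S [array([ 0.72279239, -0.34750669,  0.115     ]), array([ 0.4917731 , -0.32269212,  0.115     ]), array([ 0.71193129, -0.50757945,  0.115     ]), array([ 0.47542596, -0.46159963,  0.115     ])]
caps [array([ 0.67539003, -0.38347848,  0.197     ]), array([ 0.67058991, -0.46283466,  0.197     ]), array([ 0.5991031 , -0.37591536,  0.197     ]), array([ 0.59170168, -0.45860162,  0.197     ]), array([ 0.51718122, -0.44755571,  0.197     ])]
```

>>> apply_moves([
  {"translation": [0, 0, -0.004], "angular": [0, 0, -0.166], "hand": 0.085},
  {"translation": [0, 0, -0.004], "angular": [0, 0, -0.166], "hand": 0.085},
  {"translation": [0, 0, -0.004], "angular": [0, 0, -0.166], "hand": 0.085},
  {"translation": [0, 0, -0.004], "angular": [0, 0, -0.166], "hand": 0.085},
  {"translation": [0, 0, -0.004], "angular": [0, 0, -0.166], "hand": 0.085},
  {"translation": [0, 0, -0.004], "angular": [0, 0, -0.166], "hand": 0.085},
  {"translation": [0, 0, 0], "angular": [0, 0, -0.166], "hand": 0.085},
  {"translation": [0, 0, 0], "angular": [0, 0, -0.166], "hand": 0.085},
])

```text
time_s: 1.25
eef_pos: [0.2003, -0.5389, 0.2552]
eef_rot: [-0.0, 0.664, 0.748, 0.0]
wrist_force: [0.2, -0.5, -0.5]
opening: 0.995
```

```bash
cat >> h.py <<'E'
def to(x,y,z,yaw=None):
    o=ctrl.get_obs(); r=rot(o["eef_rot"]); p=np.array(o["eef_pos"]); X=r.as_matrix()
    print("t",round(o["time_s"],2),"pos",p.round(4),"yaw",np.arctan2(X[1,0],X[0,0]).round(4),"zax",X[:,2].round(3),"F",np.round(o["wrist_force"],1),"op",round(o["opening"],3))
    d=np.array([x,y,z])-p; l=X.T@d
    print("tool shift",l.round(4),"norm",np.linalg.norm(l).round(3))
    if yaw is not None: print("rz",-(yaw-np.arctan2(X[1,0],X[0,0])))
E
python3 -c "
from h import *
to(.633,-.026,.255,1.679)"
```

```text
t 1.25 pos [ 0.2003 -0.5389  0.2552] yaw 1.6893 zax [-0.  0. -1.] F [ 0.2 -0.5 -0.5] op 0.995
tool shift [4.582e-01 4.903e-01 3.000e-04] norm 0.671
rz 0.010260836854433908
```

>>> apply_moves([
  {"translation": [0.0349, 0.0438, 0], "angular": [0, 0, 0.01], "hand": 0.085},
  {"translation": [0.0349, 0.0438, 0], "angular": [0, 0, 0], "hand": 0.085},
  {"translation": [0.0349, 0.0438, 0], "angular": [0, 0, 0], "hand": 0.085},
  {"translation": [0.0349, 0.0438, 0], "angular": [0, 0, 0], "hand": 0.085},
  {"translation": [0.0349, 0.0438, 0], "angular": [0, 0, 0], "hand": 0.085},
  {"translation": [0.0349, 0.0438, 0], "angular": [0, 0, 0], "hand": 0.085},
  {"translation": [0.0349, 0.0438, 0], "angular": [0, 0, 0], "hand": 0.085},
  {"translation": [0.0349, 0.0438, 0], "angular": [0, 0, 0], "hand": 0.085},
  {"translation": [0.0349, 0.0438, 0], "angular": [0, 0, 0], "hand": 0.085},
  {"translation": [0.0349, 0.0438, 0], "angular": [0, 0, 0], "hand": 0.085},
])

```text
time_s: 2.5
eef_pos: [0.6009, -0.1449, 0.2552]
eef_rot: [0.0, 0.67, 0.743, -0.0]
wrist_force: [-0.1, 0.1, -0.2]
opening: 0.995
```

```bash
python3 -c "
from h import *
to(.633,-.10,.255,1.679)
import pickle
c=ctrl.camera('wrist');pickle.dump(c,open('w1.pkl','wb'));crop(c,0,0,512,384,'w1.png',1.5)
print(c['eye'],-rot(c['orientation']).as_matrix()[:,2])
for p in [(.633,-.0245,.197),(.6255,.061,.156)]: print(proj(c,p)*1.5)
"
```

```text
t 2.5 pos [ 0.6009 -0.1449  0.2552] yaw 1.6739 zax [ 0. -0. -1.] F [-0.1  0.1 -0.2] op 0.995
tool shift [0.0414 0.0366 0.0002] norm 0.055
rz -0.005126043710568018
[ 0.59268665 -0.06716335  0.39685776] [ 0.03015751 -0.30029114 -0.95337073]
[498.59810035  40.67206466]
[ 494.02036671 -164.1874121 ]
```

View pics/w1.png

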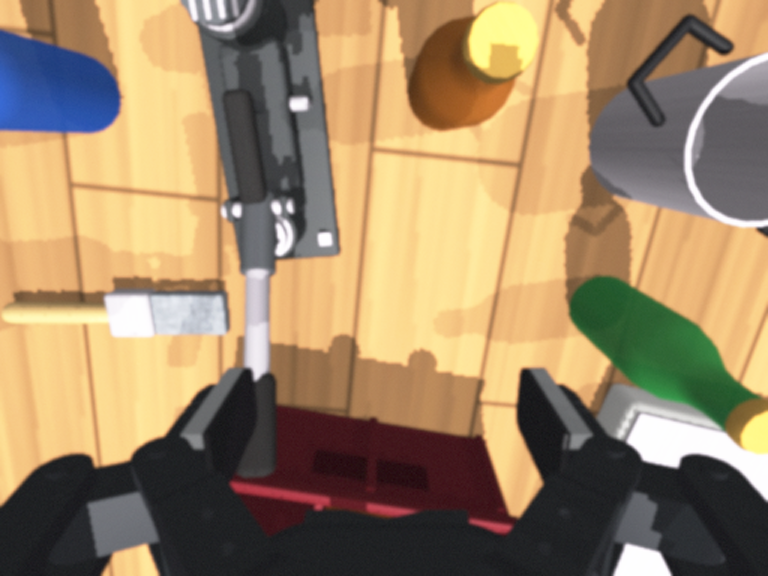

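```bash
python3 -c "
from h import *
import pickle
c=pickle.load(open('w1.pkl','rb'));print(pz(c,503/1.5,41/1.5,.197))
to(.6335,-.0245,.255)"
```

```text
[ 0.63475366 -0.02443631  0.197     ]
t 2.55 pos [ 0.6044 -0.1396  0.2551] yaw 1.6776 zax [ 0.003  0.003 -1.   ] F [-2.7  2.6 -0.1] op 0.993
tool shift [0.1114 0.0413 0.0006] norm 0.119
```

>>> apply_moves([
  {"translation": [0, 0, 0], "angular": [0, 0, 0], "hand": 0.085},
])

```text
time_s: 2.68
eef_pos: [0.6003, -0.1448, 0.2547]
eef_rot: [-0.0, 0.669, 0.744, -0.0]
wrist_force: [0.3, -0.4, 0.0]
opening: 1.0
```

```bash
python3 -c "
from h import *
to(.634,-.0245,.255)"
```

```text
t 2.67 pos [ 0.6003 -0.1448  0.2547] yaw 1.6771 zax [-0.001  0.    -1.   ] F [ 0.3 -0.4  0. ] op 1.0
tool shift [ 0.116   0.0462 -0.0003] norm 0.125
```

>>> apply_moves([
  {"translation": [0.029, 0.0116, 0], "angular": [0, 0, 0], "hand": 0.085},
  {"translation": [0.029, 0.0116, 0], "angular": [0, 0, 0], "hand": 0.085},
  {"translation": [0.029, 0.0116, 0], "angular": [0, 0, 0], "hand": 0.085},
  {"translation": [0.029, 0.0116, 0], "angular": [0, 0, 0], "hand": 0.085},
  {"translation": [0, 0, 0.02], "angular": [0, 0, 0], "hand": 0.085},
  {"translation": [0, 0, 0.04], "angular": [0, 0, 0], "hand": 0.085},
  {"translation": [0, 0, 0.041], "angular": [0, 0, 0], "hand": 0.085},
  {"translation": [0, 0, 0], "angular": [0, 0, 0], "hand": 0.085},
])

```text
time_s: 3.68
eef_pos: [0.6301, -0.0273, 0.1494]
eef_rot: [-0.004, 0.67, 0.742, -0.003]
wrist_force: [0.1, -0.1, 0.8]
opening: 0.996
```

```bash
python3 -c "
from h import *
to(.634,-.0245,.153)
c=ctrl.camera('wrist');crop(c,0,0,512,384,'w2.png',1.5)
"
```

```text
t 3.67 pos [ 0.6301 -0.0273  0.1494] yaw 1.6719 zax [-0.009  0.002 -1.   ] F [ 0.1 -0.1  0.8] op 0.996
tool shift [ 0.0024  0.0042 -0.0037] norm 0.006
```

View pics/w2.png

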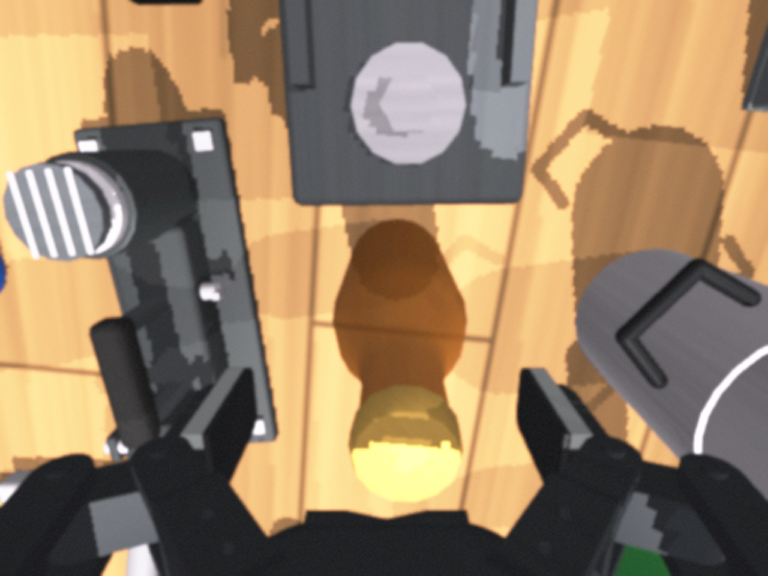

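>>> apply_moves([
  {"translation": [0, 0, 0], "angular": [0, 0, 0], "hand": 0.085},
])

```text
time_s: 3.85
eef_pos: [0.635, -0.0274, 0.1563]
eef_rot: [0.001, 0.67, 0.742, 0.001]
wrist_force: [-0.4, 0.1, 1.0]
opening: 0.997
```

```bash
python3 -c "
from h import *
import pickle
to(.634,-.0245,.153)
c=ctrl.camera('wrist');crop(c,0,0,512,384,'w3.png',1.5);pickle.dump(c,open('w3.pkl','wb'))
"
```

```text
t 3.85 pos [ 0.635  -0.0274  0.1563] yaw 1.6728 zax [ 0.003 -0.001 -1.   ] F [-0.4  0.1  1. ] op 0.997
tool shift [ 0.003  -0.0007  0.0033] norm 0.005
```

View pics/w3.png

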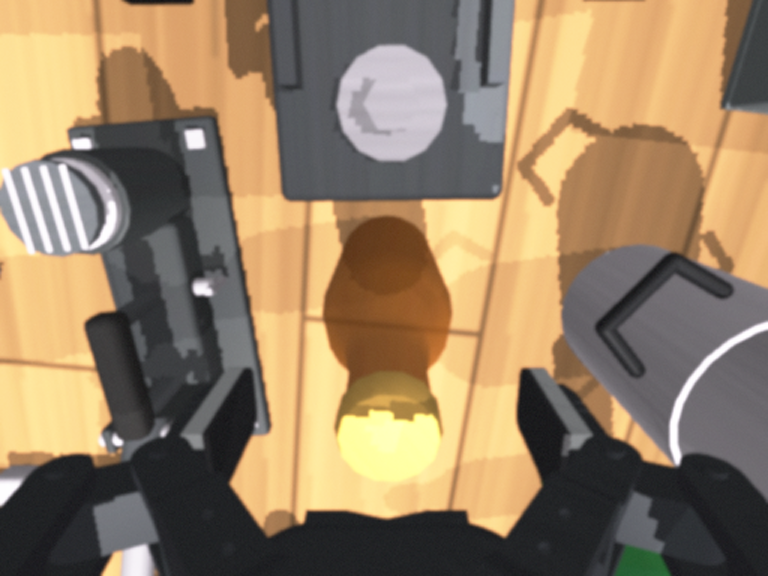

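>>> apply_moves([
  {"translation": [0.002, 0, 0.002], "angular": [0, 0, 0], "hand": 0.085},
  {"translation": [0, 0, 0], "angular": [0, 0, 0], "hand": 0.02},
  {"translation": [0, 0, 0], "angular": [0, 0, 0], "hand": 0.01},
  {"translation": [0, 0, 0], "angular": [0, 0, 0], "hand": 0.0},
  {"translation": [0, 0, 0], "angular": [0, 0, 0], "hand": 0.0},
  {"translation": [0, 0, 0], "angular": [0, 0, 0], "hand": 0.0},
])

```text
time_s: 4.65
eef_pos: [0.6341, -0.0243, 0.1526]
eef_rot: [0.0, 0.67, 0.743, 0.0]
wrist_force: [0.6, 0.5, 1.6]
opening: 0.305
```

```bash
python3 -c "
from h import *
import pickle
c=pickle.load(open('w3.pkl','rb'))
print('cap',pz(c,388/1.5,430/1.5,.197),'bolt',pz(c,391/1.5,102/1.5,.154),'lugend',pz(c,283/1.5,199/1.5,.146),pz(c,500/1.5,196/1.5,.146))
print('saddle',pz(c,62/1.5,208/1.5,.105))
to(.634,-.0245,.153)
c=ctrl.camera('wrist');crop(c,0,0,512,384,'w4.png',1.5)
"
```

```text
cap [ 0.6345107  -0.02066323  0.197     ] bolt [0.62714302 0.06177029 0.154     ] lugend [0.59464708 0.02897789 0.146     ] [0.66619037 0.03725583 0.146     ]
saddle [0.49301545 0.00990733 0.105     ]
t 4.65 pos [ 0.6341 -0.0243  0.1526] yaw 1.6738 zax [ 0.001 -0.    -1.   ] F [0.6 0.5 1.6] op 0.305
tool shift [-0.0002 -0.0002 -0.0004] norm 0.0
```

View pics/w4.png

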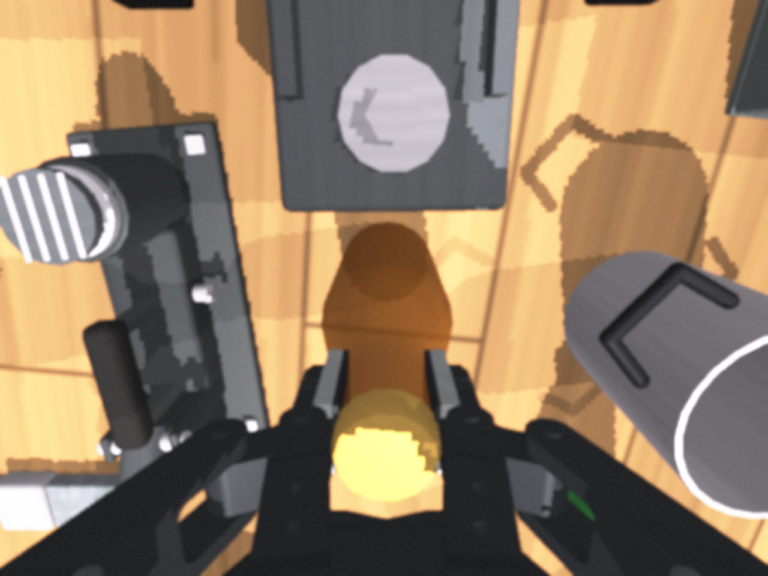

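>>> apply_moves([
  {"translation": [0, 0, -0.02], "angular": [0, 0, 0], "hand": 0.0},
  {"translation": [0, 0, -0.04], "angular": [0, 0, 0], "hand": 0.0},
  {"translation": [0, 0, -0.05], "angular": [0, 0, 0], "hand": 0.0},
  {"translation": [0, 0, -0.05], "angular": [0, 0, 0], "hand": 0.0},
  {"translation": [0, 0, -0.03], "angular": [0, 0, 0], "hand": 0.0},
  {"translation": [0, 0, -0.01], "angular": [0, 0, 0], "hand": 0.0},
  {"translation": [0, 0, 0], "angular": [0, 0, 0], "hand": 0.0},
])

```text
time_s: 5.58
eef_pos: [0.6334, -0.0242, 0.352]
eef_rot: [-0.0, 0.67, 0.743, -0.0]
wrist_force: [-1.2, 0.1, -5.5]
opening: 0.299
```

>>> apply_moves([
  {"translation": [-0.0203, -0.009, 0], "angular": [0, 0, 0], "hand": 0.0},
  {"translation": [-0.04, -0.0175, 0], "angular": [0, 0, 0], "hand": 0.0},
  {"translation": [-0.04, -0.0175, 0], "angular": [0, 0, 0], "hand": 0.0},
  {"translation": [-0.04, -0.0175, 0], "angular": [0, 0, 0], "hand": 0.0},
  {"translation": [-0.04, -0.0175, 0], "angular": [0, 0, 0], "hand": 0.0},
  {"translation": [-0.04, -0.0175, 0], "angular": [0, 0, 0], "hand": 0.0},
  {"translation": [-0.04, -0.0175, 0], "angular": [0, 0, 0], "hand": 0.0},
  {"translation": [-0.04, -0.0175, 0], "angular": [0, 0, 0], "hand": 0.0},
  {"translation": [-0.02, -0.009, 0], "angular": [0, 0, 0], "hand": 0.0},
  {"translation": [-0.012, -0.006, 0], "angular": [0, 0, 0], "hand": 0.0},
])

```text
time_s: 6.82
eef_pos: [0.5211, -0.3708, 0.3508]
eef_rot: [-0.001, 0.67, 0.742, 0.0]
wrist_force: [0.4, -0.3, -4.6]
opening: 0.303
```

>>> apply_moves([
  {"translation": [0, 0, 0], "angular": [0, 0, 0], "hand": 0.0},
  {"translation": [0, 0, 0], "angular": [0, 0, 0], "hand": 0.0},
])

```text
time_s: 7.08
eef_pos: [0.5227, -0.3687, 0.3523]
eef_rot: [-0.0, 0.669, 0.743, 0.0]
wrist_force: [-0.1, 0.2, -5.8]
opening: 0.302
```

```bash
python3 -c "
from h import *
import pickle
to(.523,-.370,.355)
c=ctrl.camera('wrist');crop(c,0,0,512,384,'w5.png',1.5);pickle.dump(c,open('w5.pkl','wb'))
t=ctrl.camera('top');crop(t,340,100,480,240,'t5.png',4);pickle.dump(t,open('t5.pkl','wb'))
t=ctrl.camera('scene');crop(t,60,80,220,240,'s5.png',4)
"
```

```text
t 7.08 pos [ 0.5227 -0.3687  0.3523] yaw 1.6751 zax [ 0.     0.001 -1.   ] F [-0.1  0.2 -5.8] op 0.302
tool shift [-0.0014  0.0002 -0.0027] norm 0.003
```

View pics/w5.png

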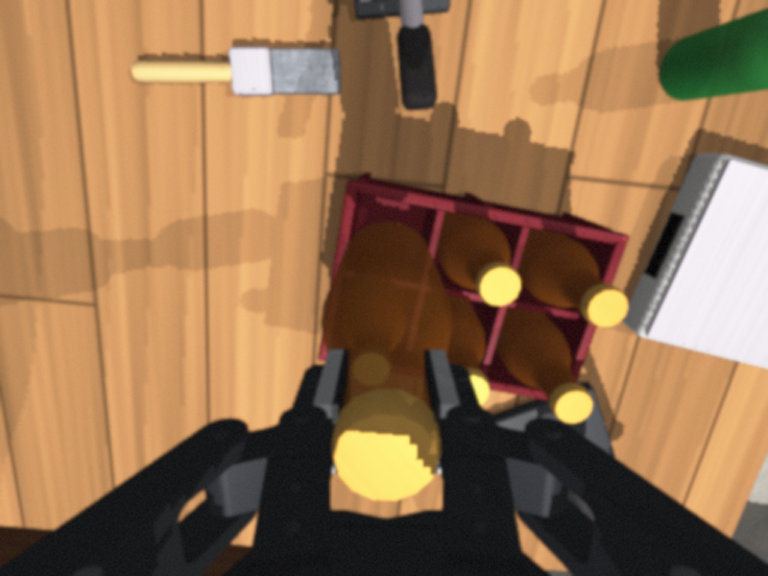

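View pics/t5.png

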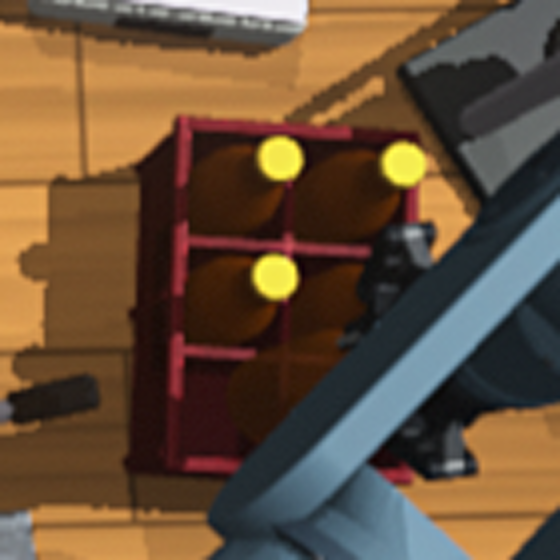

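View pics/s5.png

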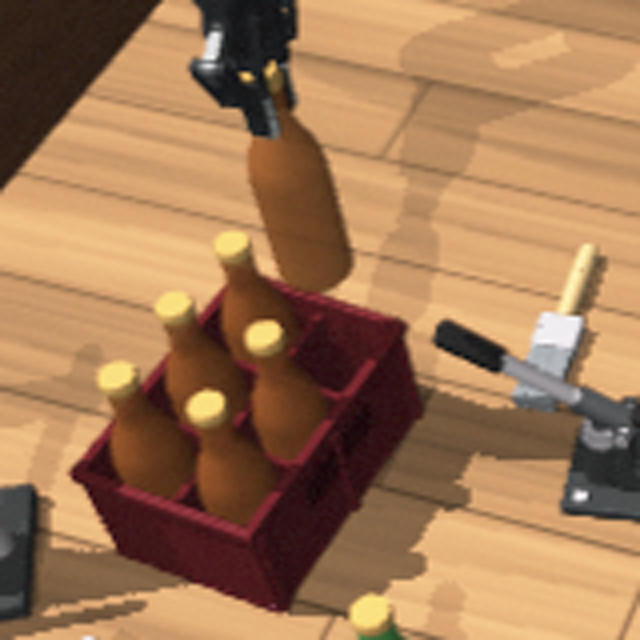

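```bash
python3 -c "
from h import *
import pickle
c=pickle.load(open('w5.pkl','rb'))
P=[pz(c,u/1.5,v/1.5,.115) for u,v in [(350,177),(627,236),(320,360)]]
print(P)
d=P[1]-P[0];print(np.hypot(*d[:2]),np.arctan2(d[1],d[0]));a=np.arctan2(d[1],d[0])
for yaw in(a,-.087):
  print(P[0][:2]+.0415*np.array([np.cos(yaw),np.sin(yaw)])+.0415*np.array([np.sin(yaw),-np.cos(yaw)]))
print([pz(c,u/1.5,v/1.5,.197) for u,v in [(500,285),(606,305),(572,405)]])
m=pz(c,440/1.5,205/1.5,.115);print(m)
"
```

```text
[array([ 0.48784797, -0.32073491,  0.115     ]), array([ 0.72574349, -0.34500115,  0.115     ]), array([ 0.47343648, -0.4885694 ,  0.115     ])]
0.23912994743053426 -0.10165221454796997
[ 0.52492243 -0.36623198]
[ 0.52558506 -0.36568389]
[array([ 0.60210479, -0.37584332,  0.197     ]), array([ 0.67830023, -0.38258644,  0.197     ]), array([ 0.67284064, -0.46345899,  0.197     ])]
[ 0.56415503 -0.33560225  0.115     ]
```

>>> apply_moves([
  {"translation": [-0.0005, 0.0022, 0.02], "angular": [0, 0, 0], "hand": 0.0},
  {"translation": [0, 0, 0.03], "angular": [0, 0, 0], "hand": 0.0},
  {"translation": [0, 0, 0.015], "angular": [0, 0, 0], "hand": 0.0},
  {"translation": [0, 0, 0], "angular": [0, 0, 0], "hand": 0.0},
  {"translation": [0, 0, 0], "angular": [0, 0, 0], "hand": 0.0},
])

```text
time_s: 7.85
eef_pos: [0.5248, -0.3705, 0.2883]
eef_rot: [0.001, 0.67, 0.743, -0.0]
wrist_force: [-0.2, -0.1, -3.9]
opening: 0.306
```

```bash
python3 -c "
from h import *
import pickle
to(.525,-.369,.159)
c=ctrl.camera('wrist');crop(c,150,80,450,300,'w6.png',2.6);pickle.dump(c,open('w6.pkl','wb'))
t=ctrl.camera('scene');crop(t,60,80,200,240,'s6.png',5)
"
```

```text
t 7.85 pos [ 0.5248 -0.3705  0.2883] yaw 1.6738 zax [ 0.001 -0.001 -1.   ] F [-0.2 -0.1 -3.9] op 0.306
tool shift [0.0017 0.0002 0.1293] norm 0.129
```

View pics/w6.png

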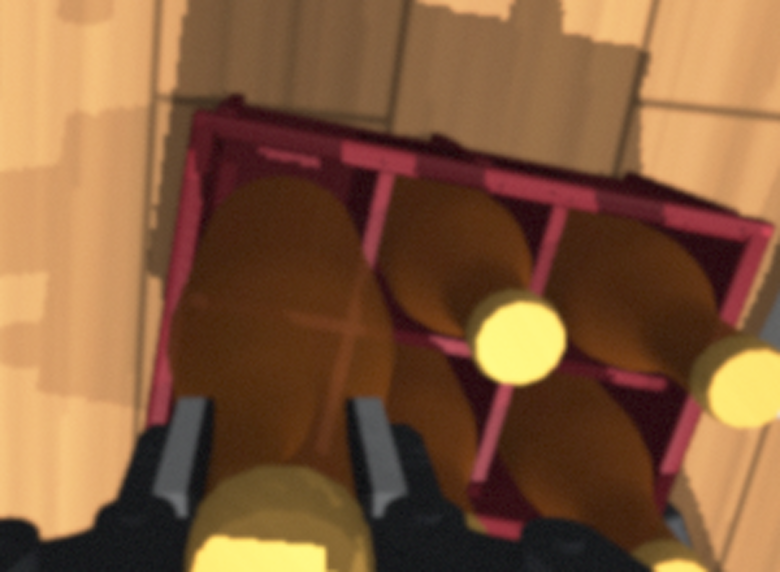

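View pics/s6.png

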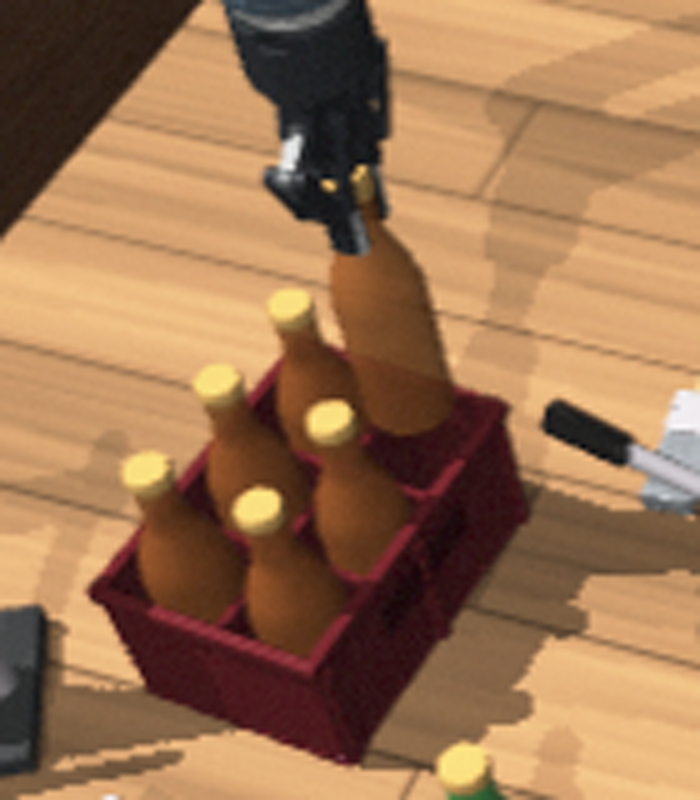

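```bash
python3 -c "
from h import *
import pickle
c=pickle.load(open('w6.pkl','rb'))
im=c['img'][:,:,::-1].copy()
im=cv2.resize(im,None,fx=2,fy=2,interpolation=cv2.INTER_CUBIC)
def circ(cx,cy,z,r,col):
  a=np.linspace(0,6.283,60);p=np.c_[cx+r*np.cos(a),cy+r*np.sin(a),a*0+z]
  cv2.polylines(im,[np.int32(proj(c,p)*2)],True,col,1)
circ(.5248,-.3697,.135,.03,(0,255,0));circ(.5248,-.3697,.24,.03,(0,255,255))
yaw=-.09;R2=np.array([[np.cos(yaw),-np.sin(yaw)],[np.sin(yaw),np.cos(yaw)]])
for z,s in((.115,.0385),(.099,.035)):
  q=(R2@(s*np.array([[-1,-1],[1,-1],[1,1],[-1,1]])).T).T+[.525,-.369]
  cv2.polylines(im,[np.int32(proj(c,np.c_[q,[z]*4])*2)],True,(255,0,0) if z>.1 else (255,0,255),1)
cv2.imwrite('pics/w6b.png',im[150:650,250:900])
"
```

```text
(no output)
```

View pics/w6b.png

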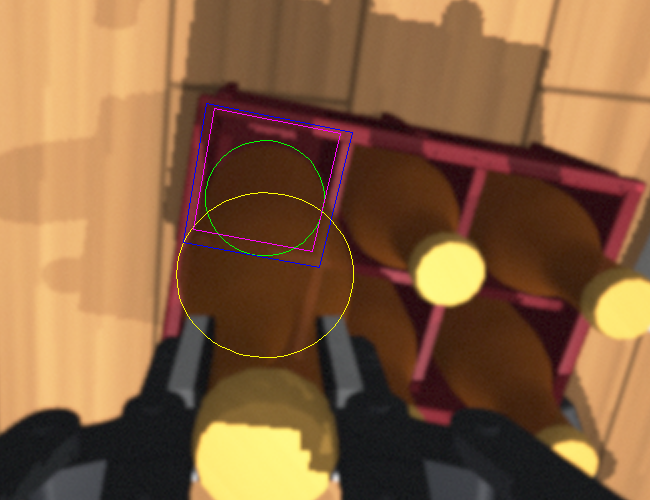

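>>> apply_moves([
  {"translation": [0.0015, 0, 0.02], "angular": [0, 0, 0], "hand": 0.0},
  {"translation": [0, 0, 0.025], "angular": [0, 0, 0], "hand": 0.0},
  {"translation": [0, 0, 0.025], "angular": [0, 0, 0], "hand": 0.0},
  {"translation": [0, 0, 0.025], "angular": [0, 0, 0], "hand": 0.0},
  {"translation": [0, 0, 0.015], "angular": [0, 0, 0], "hand": 0.0},
  {"translation": [0, 0, 0.01], "angular": [0, 0, 0], "hand": 0.0},
  {"translation": [0, 0, 0.004], "angular": [0, 0, 0], "hand": 0.0},
  {"translation": [0, 0, 0], "angular": [0, 0, 0], "hand": 0.0},
])

```text
time_s: 8.95
eef_pos: [0.5245, -0.3689, 0.1637]
eef_rot: [0.0, 0.67, 0.743, -0.0]
wrist_force: [-0.1, 0.6, -4.6]
opening: 0.302
```

>>> apply_moves([
  {"translation": [0, 0, 0.002], "angular": [0, 0, 0], "hand": 0.0},
  {"translation": [0, 0, 0.002], "angular": [0, 0, 0], "hand": 0.0},
  {"translation": [0, 0, 0], "angular": [0, 0, 0], "hand": 0.0},
])

```text
time_s: 9.32
eef_pos: [0.5242, -0.3686, 0.1593]
eef_rot: [-0.0, 0.67, 0.743, 0.0]
wrist_force: [-0.1, -0.0, -4.4]
opening: 0.3
```

>>> apply_moves([
  {"translation": [0, 0, 0.001], "angular": [0, 0, 0], "hand": 0.0},
  {"translation": [0, 0, 0], "angular": [0, 0, 0], "hand": 0.0},
])

```text
time_s: 9.57
eef_pos: [0.5244, -0.3688, 0.1586]
eef_rot: [0.0, 0.67, 0.743, -0.0]
wrist_force: [1.2, -0.2, -3.3]
opening: 0.301
```

>>> apply_moves([
  {"translation": [0, 0, 0.001], "angular": [0, 0, 0], "hand": 0.0},
  {"translation": [0, 0, 0], "angular": [0, 0, 0], "hand": 0.0},
])

```text
time_s: 9.82
eef_pos: [0.5247, -0.369, 0.1585]
eef_rot: [0.001, 0.67, 0.743, -0.0]
wrist_force: [-1.3, 1.2, 4.4]
opening: 0.305
```

Contact. Release and rise.

>>> apply_moves([
  {"translation": [0, 0, 0], "angular": [0, 0, 0], "hand": 0.05},
  {"translation": [0, 0, 0], "angular": [0, 0, 0], "hand": 0.06},
  {"translation": [0, 0, 0], "angular": [0, 0, 0], "hand": 0.06},
  {"translation": [0, 0, -0.02], "angular": [0, 0, 0], "hand": 0.06},
  {"translation": [0, 0, -0.035], "angular": [0, 0, 0], "hand": 0.06},
  {"translation": [0, 0, -0.05], "angular": [0, 0, 0], "hand": 0.06},
])

```text
time_s: 10.58
eef_pos: [0.5238, -0.3682, 0.2634]
eef_rot: [-0.001, 0.67, 0.743, 0.0]
wrist_force: [0.8, -0.3, 0.0]
opening: 0.707
```

```bash
python3 -c "
from h import *
to(.5,-.08,.22,1.7465)
c=ctrl.camera('wrist');crop(c,0,0,512,384,'w7.png',1.5)
t=ctrl.camera('scene');crop(t,60,60,220,240,'s7.png',4)
"
```

```text
t 10.57 pos [ 0.5238 -0.3682  0.2634] yaw 1.6738 zax [-0.001  0.001 -1.   ] F [ 0.8 -0.3  0. ] op 0.707
tool shift [0.2891 0.006  0.0438] norm 0.292
rz -0.07274802050152385
```

View pics/s7.png

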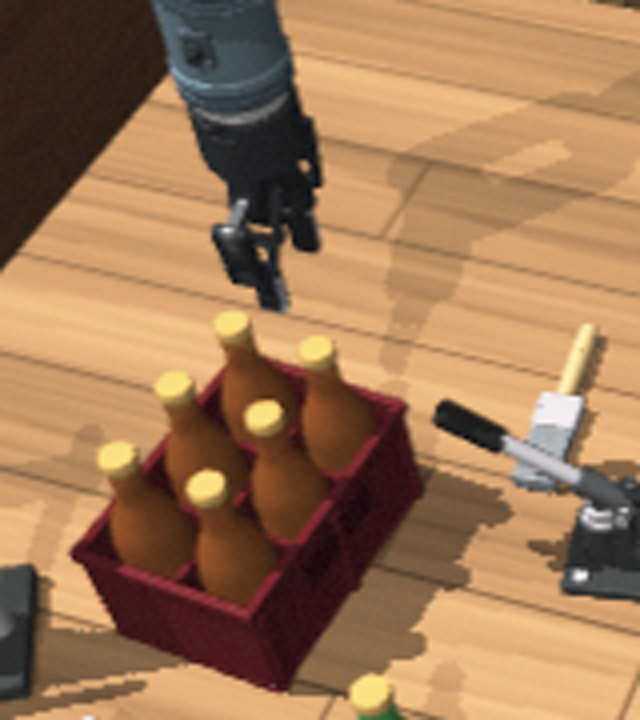

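View pics/w7.png

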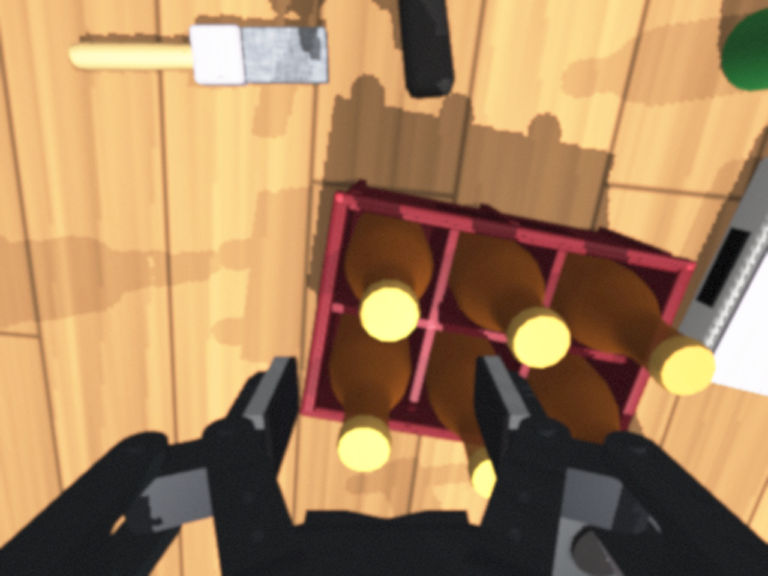

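>>> apply_moves([
  {"translation": [0.025, 0, 0], "angular": [0, 0, 0], "hand": 0.06},
  {"translation": [0.045, 0.001, 0], "angular": [0, 0, 0], "hand": 0.06},
  {"translation": [0.05, 0.001, 0], "angular": [0, 0, 0], "hand": 0.06},
  {"translation": [0.05, 0.001, 0.01], "angular": [0, 0, 0], "hand": 0.06},
  {"translation": [0.04, 0.001, 0.01], "angular": [0, 0, 0], "hand": 0.06},
  {"translation": [0.02, 0, 0.01], "angular": [0, 0, -0.035], "hand": 0.06},
  {"translation": [0, 0, 0], "angular": [0, 0, -0.036], "hand": 0.06},
  {"translation": [0, 0, 0], "angular": [0, 0, 0], "hand": 0.06},
  {"translation": [0, 0, 0], "angular": [0, 0, 0], "hand": 0.06},
])

```text
time_s: 11.8
eef_pos: [0.505, -0.1409, 0.2327]
eef_rot: [0.0, 0.644, 0.765, -0.0]
wrist_force: [1.1, 0.4, -0.3]
opening: 0.701
```

```bash
python3 -c "
from h import *
import pickle
to(.5,-.08,.22,1.7465)
c=ctrl.camera('wrist');crop(c,0,0,512,384,'w8.png',1.5);pickle.dump(c,open('w8.pkl','wb'))
"
```

```text
t 11.8 pos [ 0.505  -0.1409  0.2327] yaw 1.7431 zax [ 0.001 -0.001 -1.   ] F [ 1.1  0.4 -0.3] op 0.701
tool shift [0.0609 0.0055 0.0127] norm 0.062
rz -0.0034042693141256297
```

View pics/w8.png

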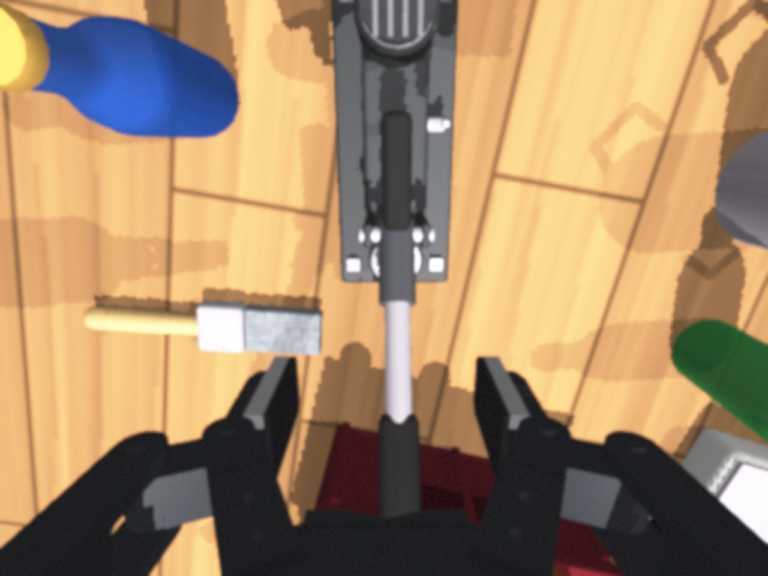

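```bash
python3 -c "
from h import *
import pickle
c=pickle.load(open('w8.pkl','rb'))
g=lambda u,v,z:pz(c,(u+.25)/1.5-.33,(v+.25)/1.5-.33,z)
f=g(397,113,.093);b=g(397,225,.093);print('bar front',f,'back',b)
a=g(386,180,.095);e=g(411,180,.095);print('mid',(a+e)/2)
print('saddle',g(397,14,.105))
s=[g(353,265,.014),g(436,265,.014)];print('rear screws',s,(s[0]+s[1])/2)
L=[g(345,280,.012),g(447,280,.012),g(333,30,.012),g(458,30,.012)]
print(L); d=L[2]+L[3]-L[0]-L[1];print('yaw',np.arctan2(d[1],d[0]),[np.arctan2(*(L[i+2]-L[i])[[1,0]]) for i in(0,1)], (L[0]+L[1])/2)
"
```

```text
bar front [ 0.49486761 -0.04680751  0.093     ] back [ 0.50657199 -0.11137861  0.093     ]
mid [ 0.50248247 -0.08399934  0.095     ]
saddle [4.86047938e-01 3.14494747e-04 1.05000000e-01]
rear screws [array([ 0.48101425, -0.16358103,  0.014     ]), array([ 0.54840472, -0.15186946,  0.014     ])] [ 0.51470949 -0.15772525  0.014     ]
[array([ 0.47629646, -0.17812939,  0.012     ]), array([ 0.56044581, -0.16350442,  0.012     ]), array([0.44102916, 0.00477433, 0.012     ]), array([0.52882171, 0.02001856, 0.012     ])]
yaw 1.7513586790311233 [np.float64(1.7612775872519553), np.float64(1.741437370024475)] [ 0.51837114 -0.17081691  0.012     ]
```

>>> apply_moves([
  {"translation": [0.03, 0.0034, 0], "angular": [0, 0, -0.004], "hand": 0.06},
  {"translation": [0.03, 0.003, 0.02], "angular": [0, 0, 0], "hand": 0.06},
  {"translation": [0, 0, 0.035], "angular": [0, 0, 0], "hand": 0.06},
  {"translation": [0, 0, 0.035], "angular": [0, 0, 0], "hand": 0.06},
  {"translation": [0, 0, 0.02], "angular": [0, 0, 0], "hand": 0.06},
  {"translation": [0, 0, 0], "angular": [0, 0, 0], "hand": 0.06},
  {"translation": [0, 0, 0], "angular": [0, 0, 0], "hand": 0.06},
])

```text
time_s: 12.72
eef_pos: [0.5012, -0.08, 0.1233]
eef_rot: [0.001, 0.642, 0.767, 0.0]
wrist_force: [-0.3, 0.0, -0.6]
opening: 0.7
```

```bash
python3 -c "
from h import *
import pickle
to(.501,-.0805,.067,1.747)
c=ctrl.camera('wrist');crop(c,0,0,512,384,'w9.png',1.5);pickle.dump(c,open('w9.pkl','wb'))
"
```

```text
t 12.72 pos [ 0.5012 -0.08    0.1233] yaw 1.7481 zax [ 0.001 -0.001 -1.   ] F [-0.3  0.  -0.6] op 0.7
tool shift [-0.0004 -0.0003  0.0563] norm 0.056
rz 0.0011438305521420666
```

View pics/w9.png

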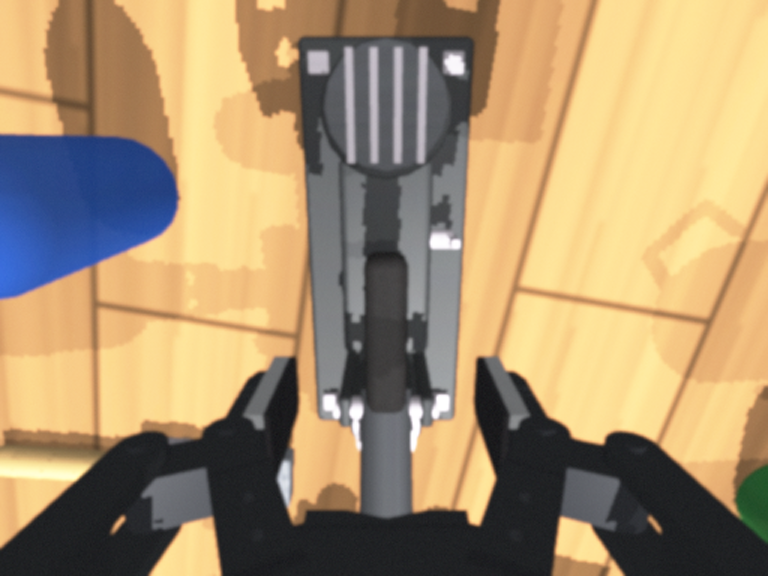

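```bash
python3 -c "
from h import *
import pickle
c=pickle.load(open('w9.pkl','rb'))
g=lambda u,v,z:pz(c,(u+.25)/1.5-.33,(v+.25)/1.5-.33,z)
s=g(387,105,.105);f=g(387,252,.093);ax=np.array([np.cos(1.748),np.sin(1.748)])
print(s,f,s[:2]-.09*ax,f[:2]-.036*ax)
r=[g(317,62,.014),g(455,62,.014)];print(r, np.arctan2(*(r[1]-r[0])[[1,0]])+np.pi/2)
"
```

```text
[0.48544804 0.00859055 0.105     ] [ 0.49474579 -0.04302333  0.093     ] [ 0.50131303 -0.08000009] [ 0.50109179 -0.07845959]
[array([0.4462616 , 0.02878596, 0.014     ]), array([0.51460592, 0.04101759, 0.014     ])] 1.7478921113126313
```

>>> apply_moves([
  {"translation": [0, 0, 0.025], "angular": [0, 0, 0], "hand": 0.06},
  {"translation": [0, 0, 0.02], "angular": [0, 0, 0], "hand": 0.06},
  {"translation": [0, 0, 0.011], "angular": [0, 0, 0], "hand": 0.06},
  {"translation": [0, 0, 0], "angular": [0, 0, 0], "hand": 0.06},
  {"translation": [0, 0, 0], "angular": [0, 0, 0], "hand": 0.0},
  {"translation": [0, 0, 0], "angular": [0, 0, 0], "hand": 0.0},
  {"translation": [0, 0, 0], "angular": [0, 0, 0], "hand": 0.0},
  {"translation": [0, 0, 0], "angular": [0, 0, 0], "hand": 0.0},
])

```text
time_s: 13.78
eef_pos: [0.5011, -0.0795, 0.0672]
eef_rot: [0.001, 0.641, 0.767, 0.0]
wrist_force: [-0.8, 0.8, 6.4]
opening: 0.198
```

```bash
python3 -c "
from h import *
import pickle
to(.501,-.0805,.067,1.747)
c=ctrl.camera('wrist');crop(c,0,0,512,384,'w10.png',1.5);pickle.dump(c,open('w10.pkl','wb'))
"
```

```text
t 13.78 pos [ 0.5011 -0.0795  0.0672] yaw 1.7489 zax [ 0.001 -0.001 -1.   ] F [-0.8  0.8  6.4] op 0.198
tool shift [-0.001  -0.0003  0.0002] norm 0.001
rz 0.0018592654122453478
```

View pics/w10.png

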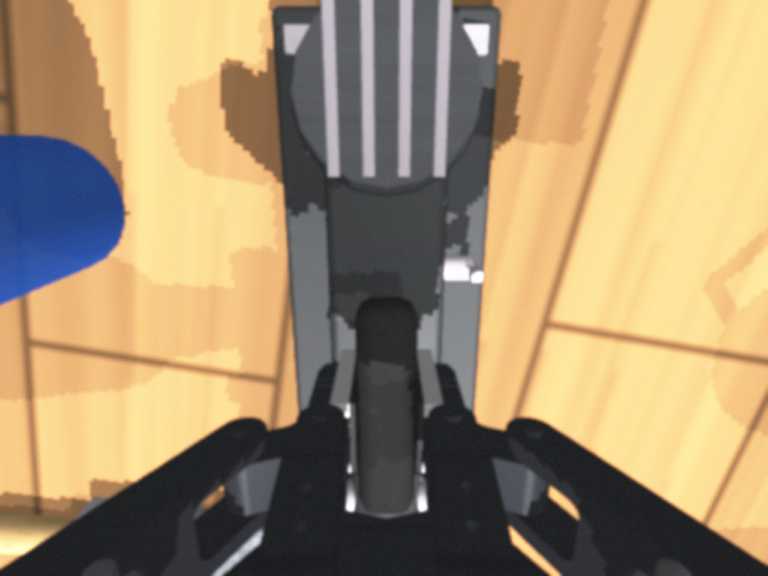

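>>> apply_moves([
  {"translation": [0, 0, -0.004], "angular": [0, 0, 0], "hand": 0.0},
  {"translation": [0, 0, -0.004], "angular": [0, 0, 0], "hand": 0.0},
  {"translation": [0, 0, -0.002], "angular": [0, 0, 0], "hand": 0.0},
  {"translation": [0, 0, 0], "angular": [0, 0, 0], "hand": 0.0},
])

```text
time_s: 14.32
eef_pos: [0.5002, -0.0792, 0.0761]
eef_rot: [-0.0, 0.641, 0.767, -0.0]
wrist_force: [-0.2, -0.2, -9.0]
opening: 0.197
```

```bash
python3 -c "
from h import *
import pickle
to(.641,-.067,.077,1.682)
c=ctrl.camera('wrist');crop(c,0,0,512,384,'w11.png',1.5)
c=ctrl.camera('scene');crop(c,150,120,300,250,'s11.png',5)
"
```

```text
t 14.32 pos [ 0.5002 -0.0792  0.0761] yaw 1.7488 zax [-0.  0. -1.] F [-0.2 -0.2 -9. ] op 0.197
tool shift [-0.0129  0.1407 -0.0009] norm 0.141
rz 0.06677247089150407
```

View pics/s11.png

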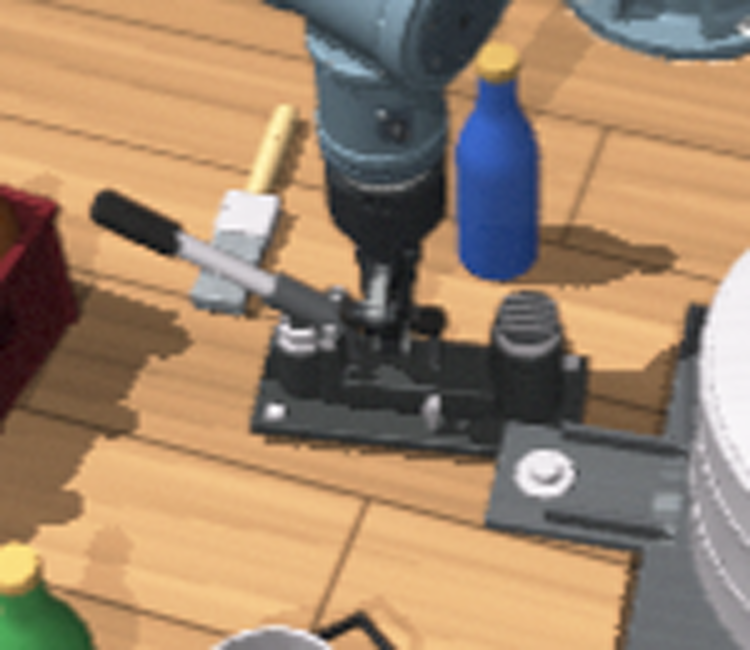

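>>> apply_moves([
  {"translation": [-0.001, 0.012, 0], "angular": [0, 0, 0], "hand": 0.0},
  {"translation": [-0.002, 0.024, 0], "angular": [0, 0, 0], "hand": 0.0},
  {"translation": [-0.003, 0.03, 0], "angular": [0, 0, 0], "hand": 0.0},
  {"translation": [-0.003, 0.03, 0], "angular": [0, 0, 0], "hand": 0.0},
  {"translation": [-0.003, 0.026, 0], "angular": [0, 0, 0], "hand": 0.0},
  {"translation": [-0.001, 0.018, 0], "angular": [0, 0, 0.022], "hand": 0.0},
  {"translation": [0, 0, 0], "angular": [0, 0, 0.022], "hand": 0.0},
  {"translation": [0, 0, 0], "angular": [0, 0, 0.022], "hand": 0.0},
  {"translation": [0, 0, 0], "angular": [0, 0, 0], "hand": 0.0},
  {"translation": [0, 0, 0], "angular": [0, 0, 0], "hand": 0.0},
])

```text
time_s: 15.68
eef_pos: [0.6401, -0.0673, 0.0763]
eef_rot: [-0.0, 0.666, 0.746, -0.0]
wrist_force: [-0.5, -0.4, -9.3]
opening: 0.199
```

```bash
python3 -c "
from h import *
import pickle
to(.6365,-.0274,.077,1.682)
c=ctrl.camera('wrist');crop(c,0,0,512,384,'w12.png',1.5);pickle.dump(c,open('w12.pkl','wb'))
c=ctrl.camera('scene');crop(c,160,130,300,250,'s12.png',5);s=c
c=ctrl.camera('top');crop(c,190,130,330,240,'t12.png',5);pickle.dump((c,s),open('ts12.pkl','wb'))
"
```

```text
t 15.68 pos [ 0.6401 -0.0673  0.0763] yaw 1.6828 zax [-0.  0. -1.] F [-0.5 -0.4 -9.3] op 0.199
tool shift [ 0.0401  0.0009 -0.0007] norm 0.04
rz 0.0008004534936509877
```

View pics/w12.png

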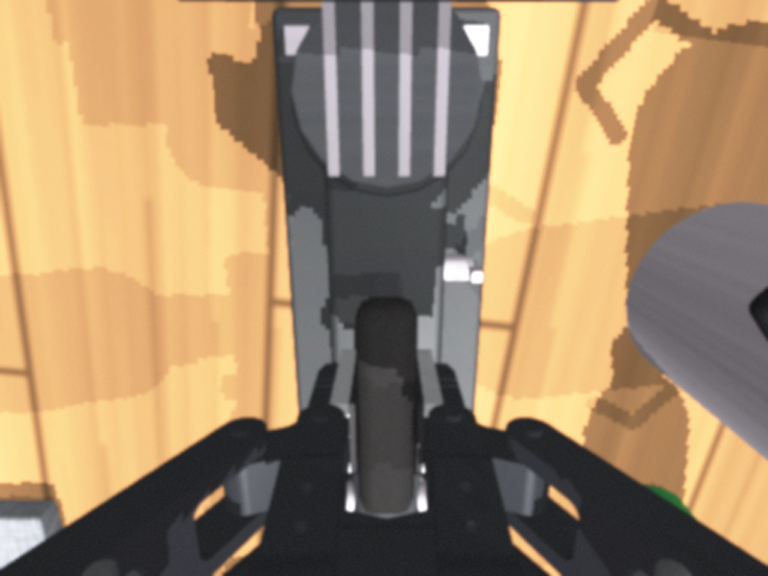

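View pics/s12.png

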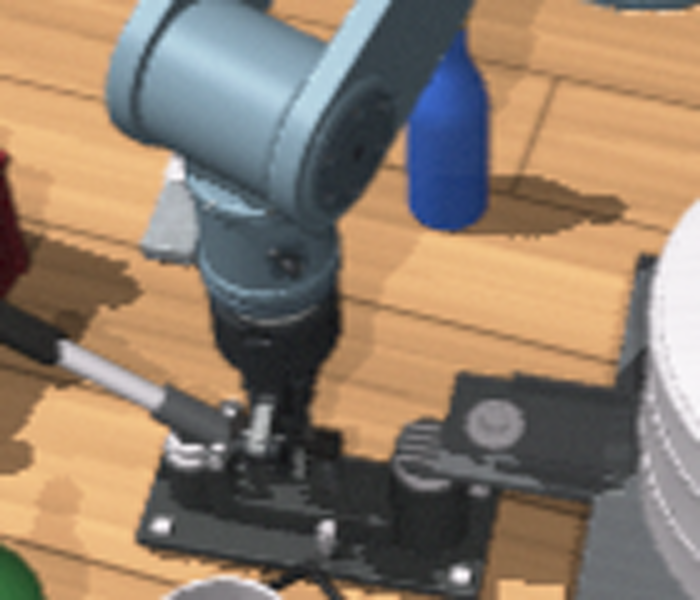

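View pics/t12.png

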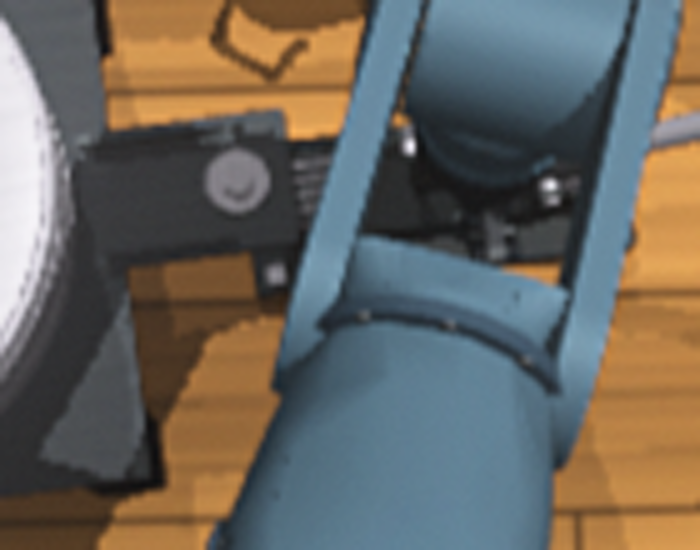

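>>> apply_moves([
  {"translation": [0.008, 0.0004, 0], "angular": [0, 0, 0], "hand": 0.0},
  {"translation": [0.012, 0.0004, 0], "angular": [0, 0, 0], "hand": 0.0},
  {"translation": [0.012, 0.0004, 0], "angular": [0, 0, 0], "hand": 0.0},
  {"translation": [0.008, 0, 0], "angular": [0, 0, 0], "hand": 0.0},
  {"translation": [0, 0, 0], "angular": [0, 0, 0], "hand": 0.0},
  {"translation": [0, 0, 0], "angular": [0, 0, 0], "hand": 0.0},
])

```text
time_s: 16.58
eef_pos: [0.6373, -0.0276, 0.0763]
eef_rot: [0.0, 0.666, 0.746, -0.0]
wrist_force: [0.2, 0.4, -8.6]
opening: 0.197
```

```bash
python3 -c "
from h import *
import pickle
to(.6365,-.0274,.077,1.682)
c=ctrl.camera('wrist');crop(c,0,0,512,384,'w13.png',1.5);pickle.dump(c,open('w13.pkl','wb'))
c=ctrl.camera('scene');crop(c,160,130,300,250,'s13.png',5);s=c
c=ctrl.camera('top');crop(c,190,130,330,240,'t13.png',5);pickle.dump((c,s),open('ts13.pkl','wb'))
"
```

```text
t 16.57 pos [ 0.6373 -0.0276  0.0763] yaw 1.683 zax [ 0. -0. -1.] F [ 0.2  0.4 -8.6] op 0.197
tool shift [ 0.0002 -0.0008 -0.0007] norm 0.001
rz 0.0009732446934487271
```

View pics/w13.png

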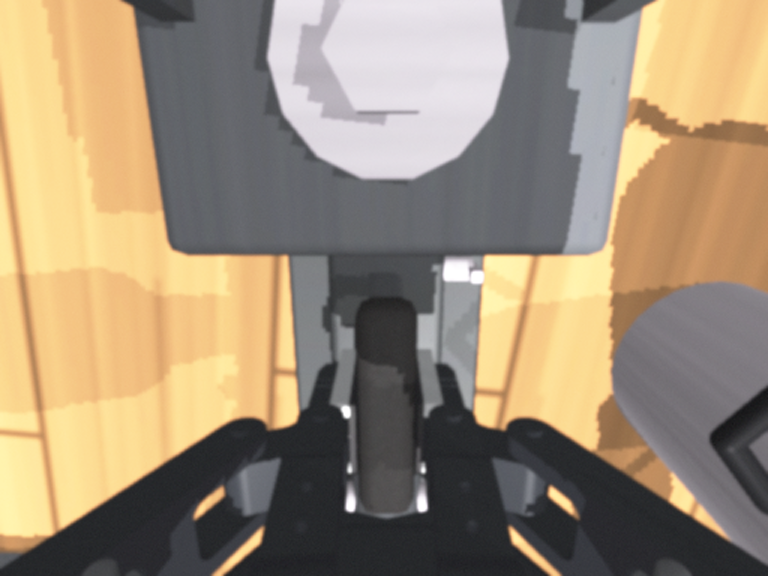

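View pics/s13.png

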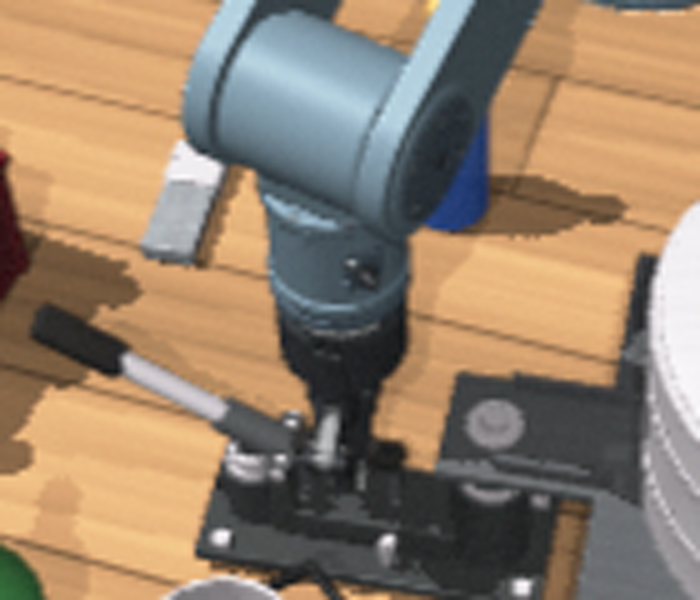

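View pics/t13.png

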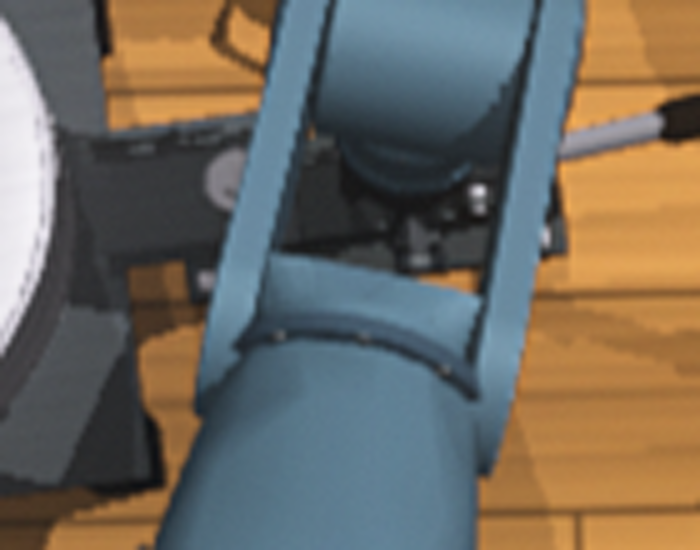

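```bash
python3 -c "
from h import *
import pickle
c=pickle.load(open('w13.pkl','rb'))
g=lambda u,v,z:pz(c,(u+.25)/1.5-.33,(v+.25)/1.5-.33,z)
ax=np.array([np.cos(1.683),np.sin(1.683)]); tcp=np.array([.6373,-.0276]); lat=np.array([ax[1],-ax[0]])
for n,p in dict(lugend_top=g(388,250,.146),lugend_bot=g(388,255,.134),barfront=g(387,297,.103),boltface=g(388,112,.156),washfront=g(388,181,.149),wl=g(268,55,.149),wr=g(508,55,.149),L=g(170,245,.146),Rr=g(609,245,.146)).items():
  print(n,p,'along',((p[:2]-tcp)@ax).round(4),'lat',((p[:2]-tcp)@lat).round(4))
T,S=pickle.load(open('ts13.pkl','rb'))
"
```

```text
lugend_top [0.63056576 0.03359498 0.146     ] along 0.0616 lat 0.0002
lugend_bot [0.63103182 0.02985985 0.134     ] along 0.0578 lat 0.0002
barfront [0.63303454 0.01080552 0.103     ] along 0.0386 lat 0.0001
boltface [0.62822477 0.053882   0.156     ] along 0.082 lat 0.0001
washfront [0.62928781 0.04474433 0.149     ] along 0.0728 lat 0.0001
wl [0.6109466  0.05975156 0.149     ] along 0.0898 lat -0.0164
wr [0.64379178 0.06343834 0.149     ] along 0.0897 lat 0.0166
L [0.59529854 0.03046239 0.146     ] along 0.0624 lat -0.0352
Rr [0.66610437 0.03842978 0.146     ] along 0.0624 lat 0.036
```

>>> apply_moves([
  {"translation": [0, 0, 0.004], "angular": [0, 0, 0], "hand": 0.0},
  {"translation": [0, 0, 0.003], "angular": [0, 0, 0], "hand": 0.0},
  {"translation": [0, 0, 0.001], "angular": [0, 0, 0], "hand": 0.0},
  {"translation": [0, 0, 0.001], "angular": [0, 0, 0], "hand": 0.0},
  {"translation": [0, 0, 0], "angular": [0, 0, 0], "hand": 0.0},
])

```text
time_s: 17.35
eef_pos: [0.6373, -0.0274, 0.0674]
eef_rot: [0.0, 0.666, 0.746, 0.0]
wrist_force: [0.3, 1.1, -8.2]
opening: 0.196
```

>>> apply_moves([
  {"translation": [0, 0, 0.001], "angular": [0, 0, 0], "hand": 0.0},
  {"translation": [0, 0, 0], "angular": [0, 0, 0], "hand": 0.0},
])

```text
time_s: 17.6
eef_pos: [0.6374, -0.0274, 0.0673]
eef_rot: [0.0, 0.666, 0.746, 0.0]
wrist_force: [-5.9, 0.6, 2.1]
opening: 0.199
```

>>> apply_moves([
  {"translation": [0, 0, 0], "angular": [0, 0, 0], "hand": 0.05},
  {"translation": [0, 0, 0], "angular": [0, 0, 0], "hand": 0.05},
  {"translation": [0, 0, 0], "angular": [0, 0, 0], "hand": 0.05},
  {"translation": [0, 0, -0.03], "angular": [0, 0, 0], "hand": 0.05},
  {"translation": [0, 0, -0.05], "angular": [0, 0, 0], "hand": 0.05},
  {"translation": [0, 0, -0.05], "angular": [0, 0, 0], "hand": 0.03},
  {"translation": [0, 0, 0], "angular": [0, 0, 0], "hand": 0.0},
  {"translation": [0, 0, 0], "angular": [0, 0, 0], "hand": 0.0},
  {"translation": [0, 0, 0], "angular": [0, 0, 0], "hand": 0.0},
])

```text
time_s: 18.73
eef_pos: [0.6361, -0.0272, 0.1943]
eef_rot: [-0.001, 0.666, 0.746, -0.001]
wrist_force: [-0.0, -0.1, -0.3]
opening: 0.002
```

```bash
python3 -c "
from h import *
import pickle
to(.6365,-.0274,.077,1.682)
c=ctrl.camera('wrist');crop(c,0,0,512,384,'w14.png',1.5);pickle.dump(c,open('w14.pkl','wb'))
c=ctrl.camera('scene');crop(c,100,130,300,250,'s14.png',4);s=c
c=ctrl.camera('top');crop(c,190,130,390,240,'t14.png',4);pickle.dump((c,s),open('ts14.pkl','wb'))
"
```

```text
t 18.73 pos [ 0.6361 -0.0272  0.1943] yaw 1.6827 zax [-0.003  0.001 -1.   ] F [-0.  -0.1 -0.3] op 0.002
tool shift [-0.0004  0.0007  0.1173] norm 0.117
rz 0.0007000580919138688
```

View pics/w14.png

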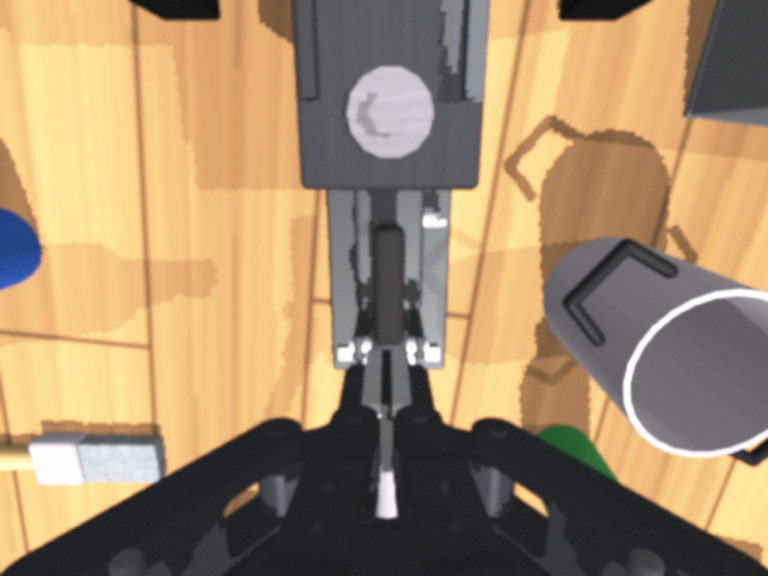

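View pics/s14.png

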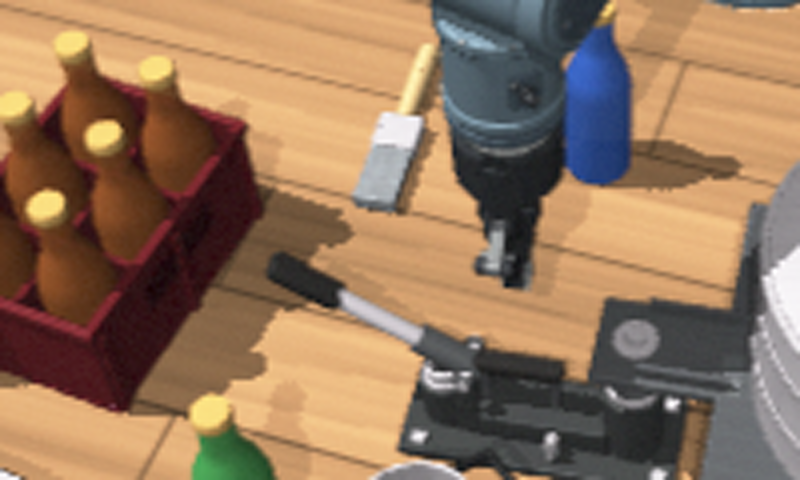

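View pics/t14.png

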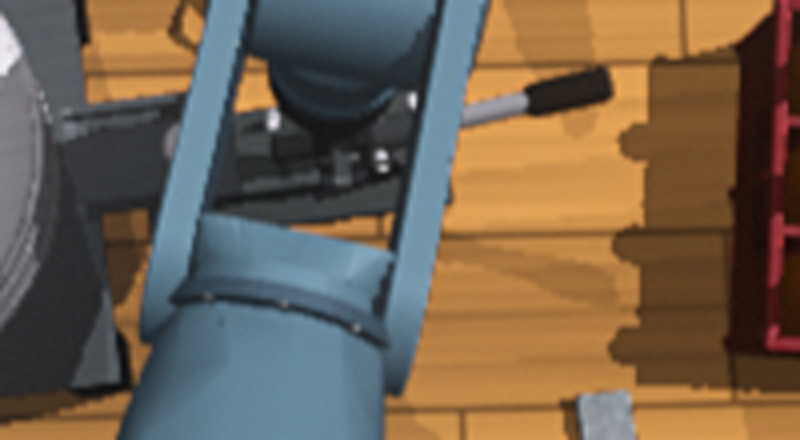

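```bash
cat > traj.py <<'E'
from h import *
ax=np.array([np.cos(1.683),np.sin(1.683)]); sad=np.array([.6272,.063])
def tip(h,off=-4):
    t=.56-h;c,s=np.cos(t),np.sin(t)
    b=130+148*c-8*s+off*c; z=80+148*s+8*c+off*s+11*abs(np.tan(t))
    return b/1e3,z/1e3,sad-b/1e3*ax
if __name__=="__main__":
    for h in np.linspace(-.05,.7,16): b,z,p=tip(h);print(round(h,2),round(b,4),round(z,4),p.round(4))
    import pickle
    T,S=pickle.load(open('ts14.pkl','rb'))
    f=lambda X,Y,x0,y0,s:(x0+(X+.5)/s-.5,y0+(Y+.5)/s-.5)
    print('tip T',pz(T,*f(607,84,190,130,4),.176),'gripstart',pz(T,*f(528,102,190,130,4),.147))
    print('tri',tri([(T,*f(607,84,190,130,4)),(S,*f(276,265,100,130,4))]),tri([(T,*f(528,102,190,130,4)),(S,*f(338,295,100,130,4))]))
    to(*tip(0)[2],.21,1.683)
E
python3 traj.py
```

```text
-0.05 0.2434 0.1767 [ 0.6545 -0.1789]
0.0 0.2478 0.1702 [ 0.6549 -0.1832]
0.05 0.2518 0.1634 [ 0.6554 -0.1872]
0.1 0.2555 0.1565 [ 0.6558 -0.1909]
0.15 0.2589 0.1495 [ 0.6562 -0.1942]
0.2 0.262 0.1424 [ 0.6565 -0.1973]
0.25 0.2647 0.1351 [ 0.6568 -0.2   ]
0.3 0.2671 0.1277 [ 0.6571 -0.2024]
0.35 0.2692 0.1202 [ 0.6573 -0.2045]
0.4 0.2709 0.1126 [ 0.6575 -0.2062]
0.45 0.2723 0.105 [ 0.6577 -0.2075]
0.5 0.2733 0.0973 [ 0.6578 -0.2085]
0.55 0.2739 0.0895 [ 0.6579 -0.2092]
0.6 0.2742 0.0827 [ 0.6579 -0.2095]
0.65 0.2741 0.076 [ 0.6579 -0.2094]
0.7 0.2737 0.0694 [ 0.6578 -0.209 ]
tip T [ 0.65399286 -0.21118628  0.176     ] gripstart [ 0.64875406 -0.16366446  0.147     ]
tri [ 0.65565321 -0.21284206  0.16792933] [ 0.6503773  -0.16628717  0.14173414]
t 18.88 pos [ 0.6365 -0.0273  0.1948] yaw 1.6827 zax [-0.002  0.001 -1.   ] F [-0.4 -0.2 -0.4] op 0.004
tool shift [-0.157   0.0008 -0.0154] norm 0.158
rz -0.00027605121242224584
```

>>> apply_moves([
  {"translation": [-0.02, 0, -0.018], "angular": [0, 0, 0], "hand": 0.0},
  {"translation": [-0.045, 0, 0], "angular": [0, 0, 0], "hand": 0.0},
  {"translation": [-0.05, 0, 0], "angular": [0, 0, 0], "hand": 0.0},
  {"translation": [-0.03, 0, 0], "angular": [0, 0, 0], "hand": 0.0},
  {"translation": [-0.012, 0, 0], "angular": [0, 0, 0], "hand": 0.0},
  {"translation": [0, 0, 0], "angular": [0, 0, 0], "hand": 0.0},
  {"translation": [0, 0, 0], "angular": [0, 0, 0], "hand": 0.0},
])

```text
time_s: 19.75
eef_pos: [0.6548, -0.1823, 0.2145]
eef_rot: [-0.0, 0.666, 0.746, 0.0]
wrist_force: [0.1, -0.0, 0.0]
opening: 0.002
```

```bash
python3 -c "
from h import *
from traj import tip
to(*tip(0)[2],tip(0)[1],1.683)
c=ctrl.camera('wrist');crop(c,0,0,512,384,'w15.png',1.5)
s=ctrl.camera('scene');crop(s,100,100,300,250,'s15.png',4)
"
```

```text
t 19.75 pos [ 0.6548 -0.1823  0.2145] yaw 1.6838 zax [-0.  0. -1.] F [ 0.1 -0.   0. ] op 0.002
tool shift [-0.0009  0.0001  0.0443] norm 0.044
rz 0.000798275887435862
```

View pics/w15.png

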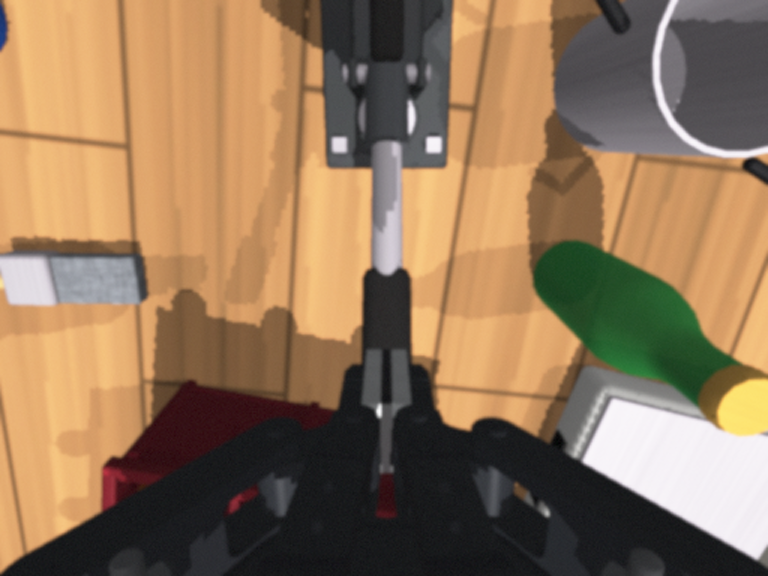

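View pics/s15.png

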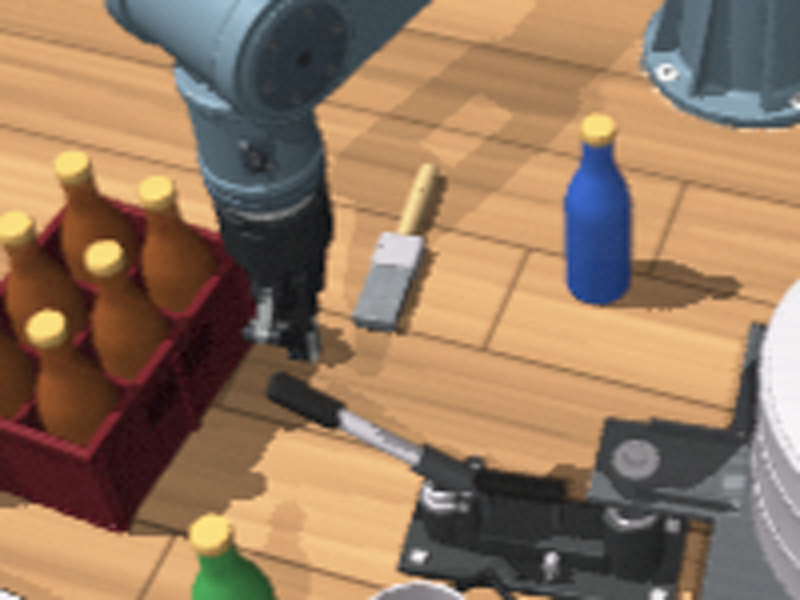

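>>> apply_moves([
  {"translation": [-0.001, 0, 0.02], "angular": [0, 0, 0], "hand": 0.0},
  {"translation": [0, 0, 0.018], "angular": [0, 0, 0], "hand": 0.0},
  {"translation": [0, 0, 0.006], "angular": [0, 0, 0], "hand": 0.0},
  {"translation": [-0.004, 0, 0.007], "angular": [0, 0, 0], "hand": 0.0},
  {"translation": [-0.004, 0, 0.007], "angular": [0, 0, 0], "hand": 0.0},
  {"translation": [0, 0, 0], "angular": [0, 0, 0], "hand": 0.0},
])

```text
time_s: 20.6
eef_pos: [0.6559, -0.1923, 0.1561]
eef_rot: [-0.0, 0.667, 0.745, 0.0]
wrist_force: [-0.5, 3.4, 2.0]
opening: -0.003
```

```bash
python3 -c "
from h import *
from traj import tip
to(*tip(0.1)[2],tip(0.1)[1],1.683)
s=ctrl.camera('scene');crop(s,100,100,300,250,'s16.png',4)
"
```

```text
t 20.6 pos [ 0.6559 -0.1923  0.1561] yaw 1.6824 zax [ 0.     0.001 -1.   ] F [-0.5  3.4  2. ] op -0.003
tool shift [ 0.0015  0.0001 -0.0005] norm 0.002
rz -0.0005630604658353189
```

View pics/s16.png

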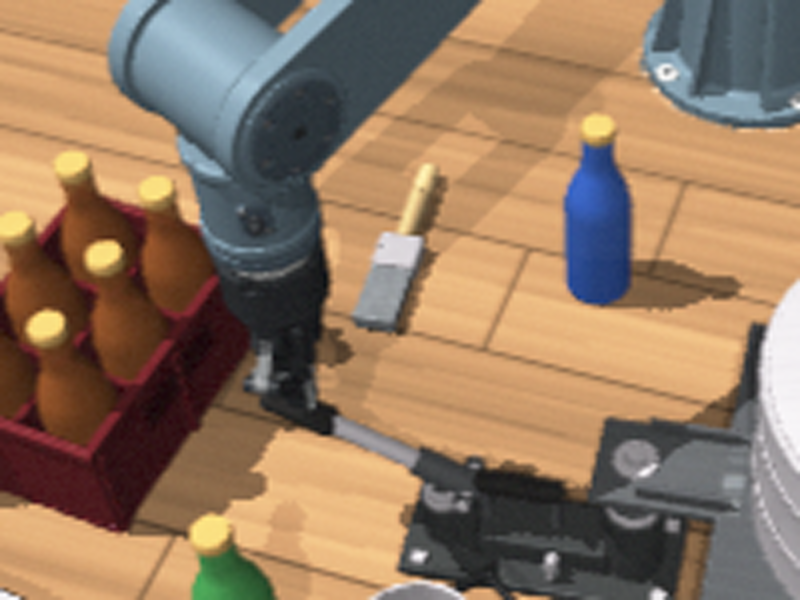

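>>> apply_moves([
  {"translation": [-0.0012, 0, 0.008], "angular": [0, 0, 0], "hand": 0.0},
  {"translation": [-0.0012, 0, 0.009], "angular": [0, 0, 0], "hand": 0.0},
  {"translation": [-0.0012, 0, 0.009], "angular": [0, 0, 0], "hand": 0.0},
  {"translation": [-0.0012, 0, 0.009], "angular": [0, 0, 0], "hand": 0.0},
  {"translation": [-0.0012, 0, 0.009], "angular": [0, 0, 0], "hand": 0.0},
  {"translation": [-0.0012, 0, 0.009], "angular": [0, 0, 0], "hand": 0.0},
  {"translation": [-0.0012, 0, 0.009], "angular": [0, 0, 0], "hand": 0.0},
  {"translation": [-0.0012, 0, 0.009], "angular": [0, 0, 0], "hand": 0.0},
  {"translation": [0, 0, 0.008], "angular": [0, 0, 0], "hand": 0.0},
  {"translation": [0, 0, 0], "angular": [0, 0, 0], "hand": 0.0},
])

```text
time_s: 21.9
eef_pos: [0.6581, -0.2041, 0.0785]
eef_rot: [0.003, 0.667, 0.745, -0.0]
wrist_force: [1.4, -4.9, 4.4]
opening: -0.004
```

```bash
python3 -c "
from h import *
from traj import tip
to(*tip(0.65)[2],tip(0.65)[1],1.683)
s=ctrl.camera('scene');crop(s,100,100,300,250,'s17.png',4)
c=ctrl.camera('wrist');crop(c,0,0,512,384,'w17.png',1.5)
"
```

```text
t 21.9 pos [ 0.6581 -0.2041  0.0785] yaw 1.6822 zax [ 0.004 -0.004 -1.   ] F [ 1.4 -4.9  4.4] op -0.004
tool shift [-0.0052 -0.0008  0.0025] norm 0.006
rz -0.0007529473945964149
```

View pics/s17.png

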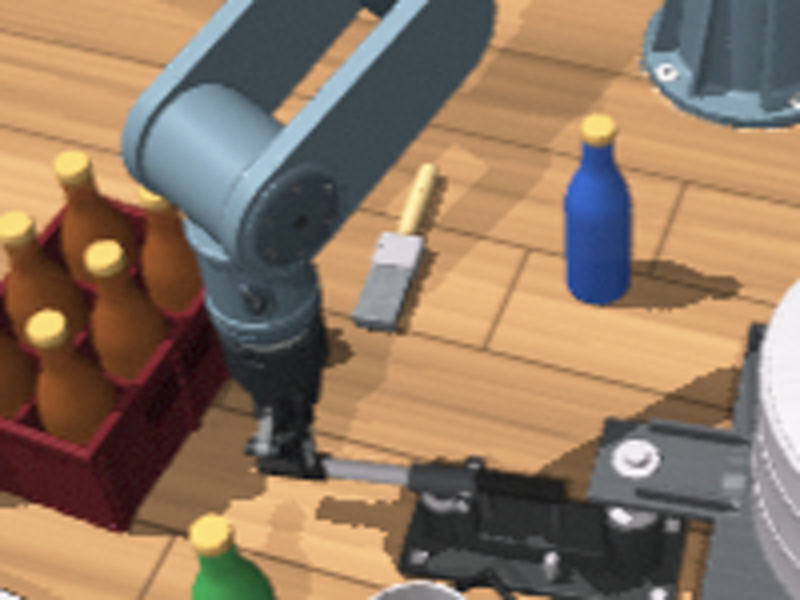

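View pics/w17.png

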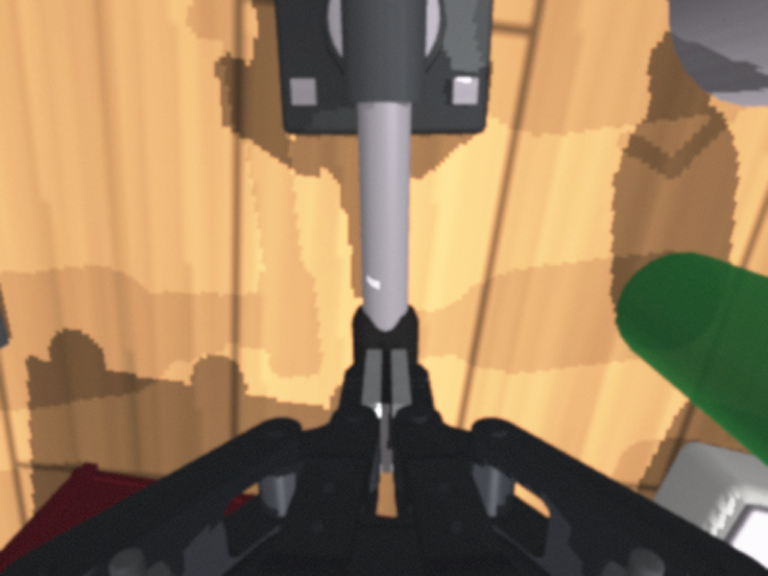

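>>> apply_moves([
  {"translation": [-0.003, 0, 0.002], "angular": [0, 0, 0], "hand": 0.0},
  {"translation": [0, 0, 0.001], "angular": [0, 0, 0], "hand": 0.0},
  {"translation": [0, 0, 0], "angular": [0, 0, 0], "hand": 0.0},
])

```text
time_s: 22.38
eef_pos: [0.6579, -0.204, 0.0758]
eef_rot: [0.0, 0.666, 0.746, 0.001]
wrist_force: [-1.0, 1.8, 10.5]
opening: 0.0
```

>>> apply_moves([
  {"translation": [0, 0, -0.01], "angular": [0, 0, 0], "hand": 0.0},
  {"translation": [0.002, 0, -0.02], "angular": [0, 0, 0], "hand": 0.0},
  {"translation": [0.004, 0, -0.025], "angular": [0, 0, 0], "hand": 0.0},
  {"translation": [0.006, 0, -0.025], "angular": [0, 0, 0], "hand": 0.0},
  {"translation": [0.006, 0, -0.022], "angular": [0, 0, 0], "hand": 0.0},
  {"translation": [0.003, 0, 0], "angular": [0, 0, 0], "hand": 0.0},
  {"translation": [0, 0, 0], "angular": [0, 0, 0], "hand": 0.0},
])

```text
time_s: 23.25
eef_pos: [0.6542, -0.1835, 0.1754]
eef_rot: [-0.001, 0.666, 0.746, -0.0]
wrist_force: [0.2, 0.0, 0.6]
opening: -0.002
```

```bash
python3 -c "
from h import *
from traj import tip
to(*tip(0)[2],tip(0)[1],1.683)
s=ctrl.camera('scene');crop(s,150,150,300,250,'s18.png',5)
"
```

```text
t 23.25 pos [ 0.6542 -0.1835  0.1754] yaw 1.6831 zax [-0.001  0.001 -1.   ] F [0.2 0.  0.6] op -0.002
tool shift [0.0003 0.0008 0.0052] norm 0.005
rz 0.00011304291650016118
```

View pics/s18.png

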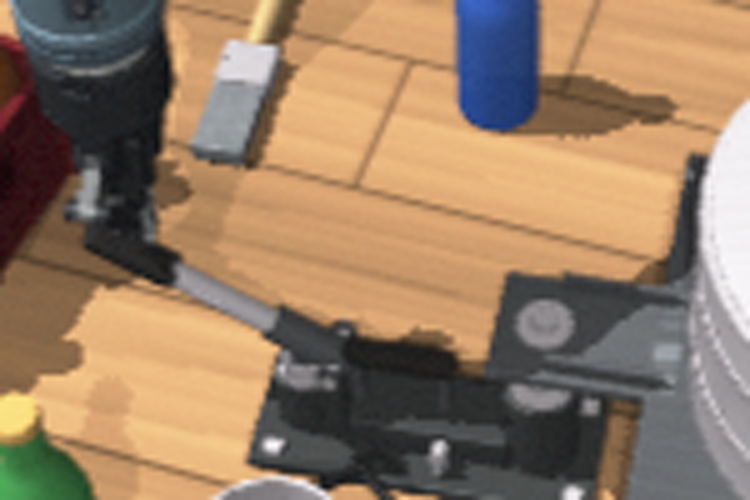

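>>> apply_moves([
  {"translation": [-0.003, 0, 0.01], "angular": [0, 0, 0], "hand": 0.0},
  {"translation": [-0.003, 0, 0.01], "angular": [0, 0, 0], "hand": 0.0},
  {"translation": [-0.003, 0, 0.01], "angular": [0, 0, 0], "hand": 0.0},
  {"translation": [-0.002, 0, 0.01], "angular": [0, 0, 0], "hand": 0.0},
  {"translation": [-0.002, 0, 0.01], "angular": [0, 0, 0], "hand": 0.0},
  {"translation": [-0.002, 0, 0.01], "angular": [0, 0, 0], "hand": 0.0},
  {"translation": [-0.002, 0, 0.01], "angular": [0, 0, 0], "hand": 0.0},
  {"translation": [-0.002, 0, 0.01], "angular": [0, 0, 0], "hand": 0.0},
  {"translation": [-0.001, 0, 0.009], "angular": [0, 0, 0], "hand": 0.0},
  {"translation": [-0.001, 0, 0.008], "angular": [0, 0, 0], "hand": 0.0},
])

```text
time_s: 24.55
eef_pos: [0.6578, -0.2065, 0.081]
eef_rot: [0.001, 0.667, 0.745, -0.0]
wrist_force: [-4.8, 0.2, 13.4]
opening: 0.0
```

>>> apply_moves([
  {"translation": [0, 0, 0.004], "angular": [0, 0, 0], "hand": 0.0},
  {"translation": [0, 0, 0], "angular": [0, 0, 0], "hand": 0.0},
  {"translation": [0, 0, 0], "angular": [0, 0, 0], "hand": 0.0},
])

```text
time_s: 24.92
eef_pos: [0.6577, -0.2065, 0.077]
eef_rot: [0.001, 0.667, 0.745, -0.0]
wrist_force: [-3.8, -2.2, 12.7]
opening: -0.005
```

```bash
python3 -c "
from h import *
from traj import tip
to(*tip(0.65)[2],tip(0.65)[1],1.683)
s=ctrl.camera('scene');crop(s,150,120,310,250,'s19.png',5)
c=ctrl.camera('top');crop(c,190,130,390,240,'t19.png',4)
"
```

```text
t 24.93 pos [ 0.6577 -0.2065  0.077 ] yaw 1.6824 zax [ 0.002 -0.002 -1.   ] F [-3.8 -2.2 12.7] op -0.005
tool shift [-0.0029 -0.0002  0.001 ] norm 0.003
rz -0.000598717341406152
```

View pics/s19.png

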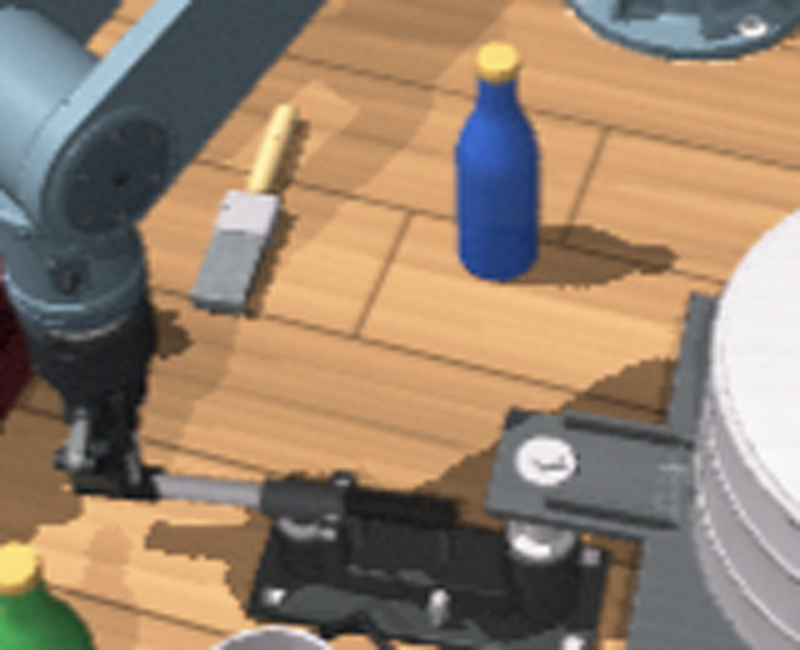

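View pics/t19.png

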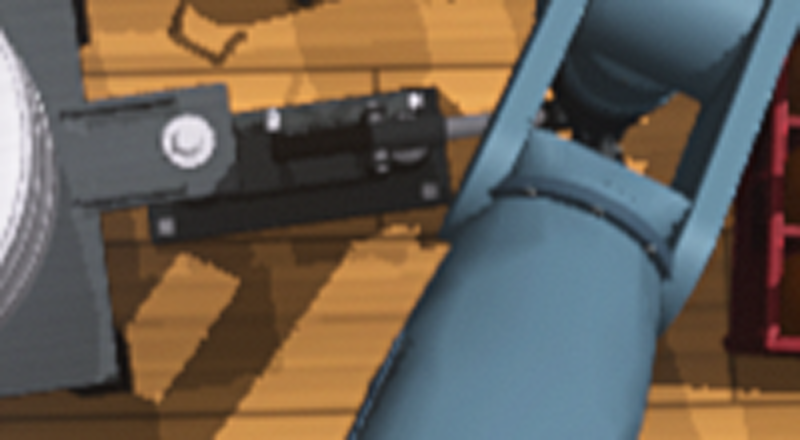

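>>> apply_moves([
  {"translation": [0, 0, -0.008], "angular": [0, 0, 0], "hand": 0.0},
  {"translation": [0.001, 0, -0.012], "angular": [0, 0, 0], "hand": 0.0},
  {"translation": [0.002, 0, -0.014], "angular": [0, 0, 0], "hand": 0.0},
  {"translation": [0.003, 0, -0.014], "angular": [0, 0, 0], "hand": 0.0},
  {"translation": [0.004, 0, -0.014], "angular": [0, 0, 0], "hand": 0.0},
  {"translation": [0.005, 0, -0.014], "angular": [0, 0, 0], "hand": 0.0},
  {"translation": [0.005, 0, -0.014], "angular": [0, 0, 0], "hand": 0.0},
  {"translation": [0.003, 0, -0.009], "angular": [0, 0, 0], "hand": 0.0},
  {"translation": [0, 0, -0.003], "angular": [0, 0, 0], "hand": 0.0},
  {"translation": [0, 0, 0], "angular": [0, 0, 0], "hand": 0.0},
])

```text
time_s: 26.28
eef_pos: [0.6545, -0.1822, 0.1772]
eef_rot: [0.0, 0.666, 0.746, -0.0]
wrist_force: [0.3, -0.3, 0.1]
opening: 0.001
```

>>> apply_moves([
  {"translation": [0, 0, 0], "angular": [0, 0, 0], "hand": 0.0},
  {"translation": [0, 0, 0], "angular": [0, 0, 0], "hand": 0.0},
  {"translation": [0, 0, 0], "angular": [0, 0, 0], "hand": 0.0},
])

```text
time_s: 26.65
eef_pos: [0.6544, -0.182, 0.1769]
eef_rot: [-0.0, 0.666, 0.746, -0.0]
wrist_force: [0.3, 0.3, -0.3]
opening: -0.006
```

```bash
python3 -c "
from h import *
from traj import tip
to(*tip(0)[2],tip(0)[1],1.683)
s=ctrl.camera('scene');crop(s,150,120,310,250,'s20.png',5)
import pickle;pickle.dump(s,open('s20.pkl','wb'))
"
```

```text
t 26.65 pos [ 0.6544 -0.182   0.1769] yaw 1.6827 zax [-0.001  0.    -1.   ] F [ 0.3  0.3 -0.3] op -0.006
tool shift [-0.0012  0.0004  0.0067] norm 0.007
rz -0.0002998423725621979
```

View pics/s20.png

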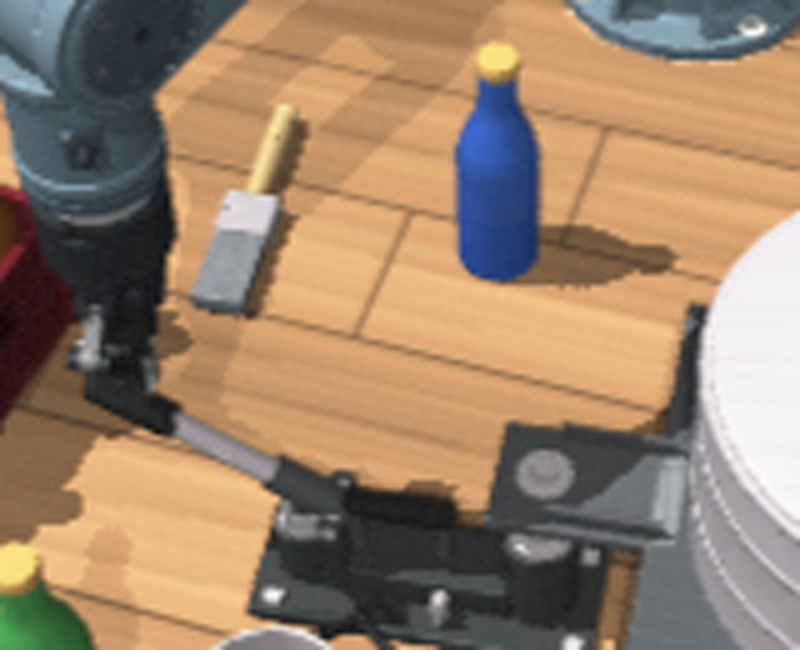

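>>> apply_moves([
  {"translation": [-0.004, 0, 0.01], "angular": [0, 0, 0], "hand": 0.0},
  {"translation": [-0.003, 0, 0.01], "angular": [0, 0, 0], "hand": 0.0},
  {"translation": [-0.003, 0, 0.01], "angular": [0, 0, 0], "hand": 0.0},
  {"translation": [-0.003, 0, 0.01], "angular": [0, 0, 0], "hand": 0.0},
  {"translation": [-0.003, 0, 0.01], "angular": [0, 0, 0], "hand": 0.0},
  {"translation": [-0.002, 0, 0.01], "angular": [0, 0, 0], "hand": 0.0},
  {"translation": [-0.002, 0, 0.01], "angular": [0, 0, 0], "hand": 0.0},
  {"translation": [-0.002, 0, 0.01], "angular": [0, 0, 0], "hand": 0.0},
  {"translation": [-0.001, 0, 0.01], "angular": [0, 0, 0], "hand": 0.0},
  {"translation": [-0.001, 0, 0.009], "angular": [0, 0, 0], "hand": 0.0},
])

```text
time_s: 27.95
eef_pos: [0.6585, -0.2092, 0.0807]
eef_rot: [0.003, 0.667, 0.745, -0.001]
wrist_force: [-2.9, -3.8, 13.7]
opening: -0.001
```

>>> apply_moves([
  {"translation": [0, 0, 0.002], "angular": [0, 0, 0], "hand": 0.0},
  {"translation": [0, 0, 0.001], "angular": [0, 0, 0], "hand": 0.0},
  {"translation": [0, 0, 0], "angular": [0, 0, 0], "hand": 0.0},
  {"translation": [0, 0, 0], "angular": [0, 0, 0], "hand": 0.0},
])

```text
time_s: 28.45
eef_pos: [0.6585, -0.2091, 0.0779]
eef_rot: [0.003, 0.667, 0.745, -0.001]
wrist_force: [-2.6, -5.5, 12.7]
opening: 0.0
```

>>> apply_moves([
  {"translation": [0, 0, 0.002], "angular": [0, 0, 0], "hand": 0.0},
  {"translation": [0, 0, 0.001], "angular": [0, 0, 0], "hand": 0.0},
  {"translation": [0, 0, 0], "angular": [0, 0, 0], "hand": 0.0},
])

```text
time_s: 28.82
eef_pos: [0.6586, -0.2091, 0.0755]
eef_rot: [0.003, 0.667, 0.745, -0.001]
wrist_force: [-4.8, -5.0, 16.7]
opening: 0.003
```

>>> apply_moves([
  {"translation": [0, 0, 0.001], "angular": [0, 0, 0], "hand": 0.0},
  {"translation": [0, 0, 0], "angular": [0, 0, 0], "hand": 0.0},
])

```text
time_s: 29.08
eef_pos: [0.6586, -0.2091, 0.0752]
eef_rot: [0.003, 0.667, 0.745, -0.001]
wrist_force: [-6.8, -3.7, 19.3]
opening: -0.002
```

```bash
python3 -c "
from h import *
from traj import tip
to(*tip(.65)[2],tip(.65)[1],1.683)
s=ctrl.camera('scene');crop(s,150,120,310,250,'s21.png',5)
import pickle
s0=pickle.load(open('s20.pkl','rb'))
sad=np.array([.6272,.063])
for dz in(0,.012,.016,.02): print(dz,(proj(s,[.6272,.063,.154+dz])-[150,120])*5)
c=ctrl.camera('wrist');crop(c,0,0,512,384,'w21.png',1.5)
t=ctrl.camera('top');crop(t,70,90,270,250,'t21.png',4)
f=s['img'];cv2.imwrite('pics/s21f.png',cv2.resize(f[:,:,::-1],None,fx=1.5,fy=1.5))
"
```

```text
t 29.07 pos [ 0.6586 -0.2091  0.0752] yaw 1.6823 zax [ 0.004 -0.005 -1.   ] F [-6.8 -3.7 19.3] op -0.002
tool shift [-0.0003 -0.0008 -0.0008] norm 0.001
rz -0.0007167369239720056
0 [546.26413483 467.59888778]
0.012 [546.62845697 455.72917044]
0.016 [546.75114362 451.73200497]
0.02 [546.87446125 447.71428201]
```

View pics/s21.png

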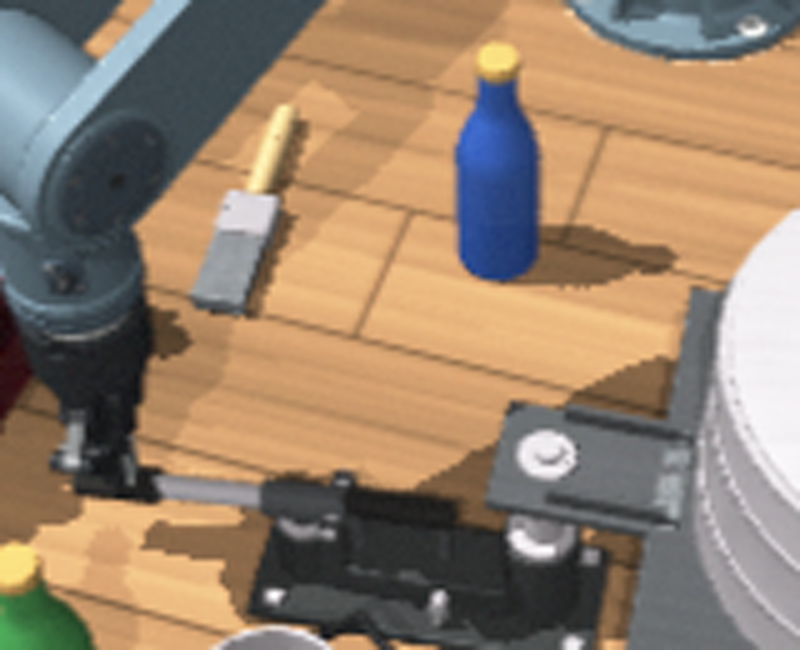

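View pics/s21f.png

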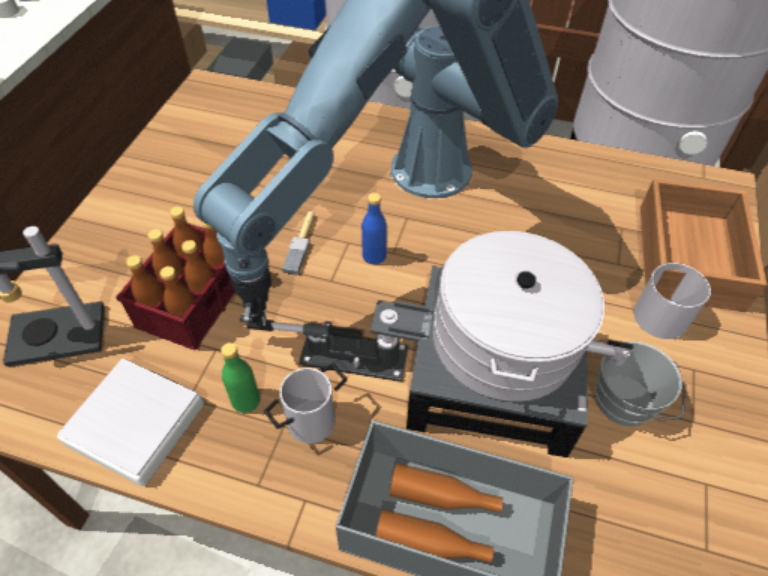

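View pics/w21.png

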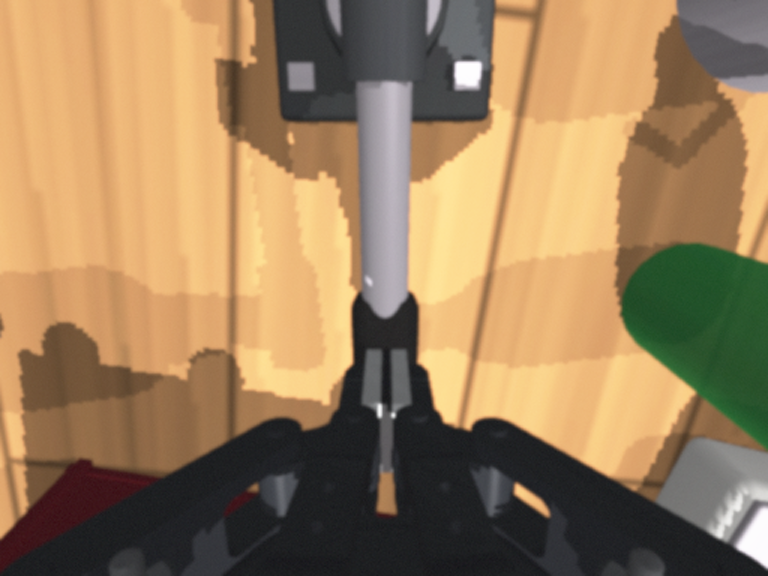

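>>> apply_moves([
  {"translation": [0, 0, 0], "angular": [0, 0, 0], "hand": 0.0},
  {"translation": [0, 0, 0], "angular": [0, 0, 0], "hand": 0.0},
  {"translation": [0, 0, 0], "angular": [0, 0, 0], "hand": 0.0},
  {"translation": [0, 0, 0], "angular": [0, 0, 0], "hand": 0.0},
])

```text
time_s: 29.72
eef_pos: [0.6586, -0.2091, 0.0753]
eef_rot: [0.003, 0.667, 0.745, -0.001]
wrist_force: [-6.1, -4.6, 20.3]
opening: -0.001
```

```bash
python3 -c "
from h import *
import pickle
s0=pickle.load(open('s20.pkl','rb'));s=ctrl.camera('scene')
def shift(x0,y0,x1,y1):
  g=lambda c:cv2.resize(cv2.cvtColor(c['img'],cv2.COLOR_RGB2GRAY),None,fx=5,fy=5,interpolation=cv2.INTER_CUBIC)
  e=lambda i:cv2.magnitude(cv2.Sobel(i,cv2.CV_32F,1,0,ksize=5),cv2.Sobel(i,cv2.CV_32F,0,1,ksize=5))
  a=e(g(s0))[y0*5:y1*5,x0*5:x1*5];b=e(g(s))[(y0-8)*5:(y1+8)*5,(x0-8)*5:(x1+8)*5]
  r=cv2.matchTemplate(b,a,cv2.TM_CCOEFF_NORMED);_,m,_,l=cv2.minMaxLoc(r);return m,l[0]-40,l[1]-40
print('bolt',shift(251,205,268,222),'screw',shift(196,233,210,245),shift(258,240,272,252),'knob',shift(338,178,356,200))
o=ctrl.get_obs();print(o['time_s'],o['eef_pos'],o['wrist_force'])
t=ctrl.camera('top');crop(t,180,110,460,250,'t22.png',2.8)
crop(s,60,130,280,260,'s22.png',3.6)
"
```

```text
bolt (0.6481377482414246, 1, -19) screw (0.7578456997871399, 0, 1) (0.9942967295646667, 0, 0) knob (0.9238506555557251, 23, -6)
29.775 [ 0.65858262 -0.20909159  0.0751993 ] [-6.01344946 -3.51669317 20.27255442]
```

View pics/t22.png

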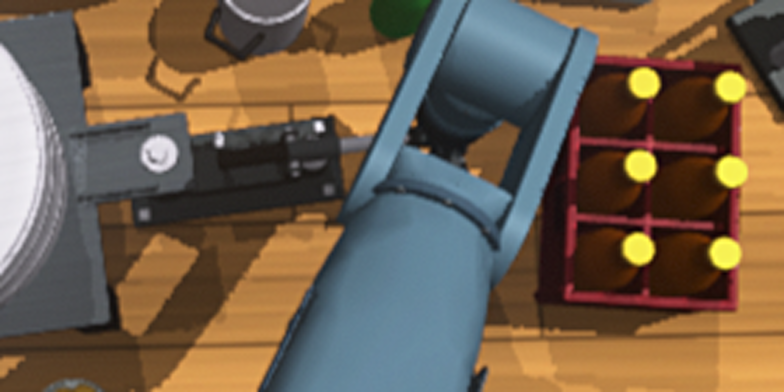

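View pics/s22.png

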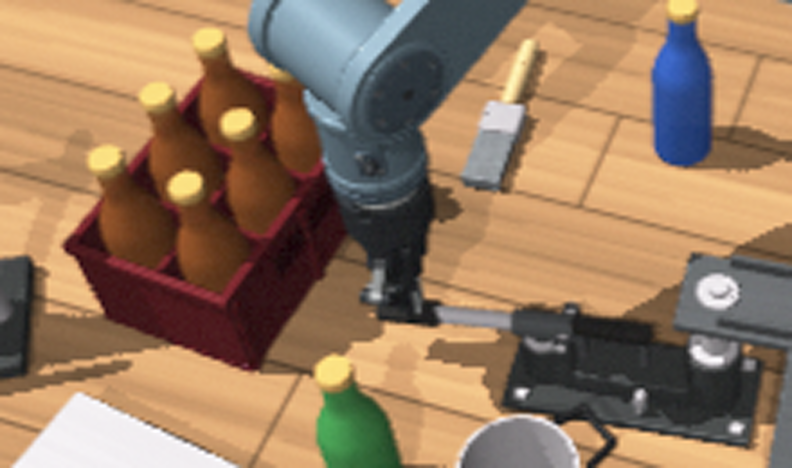

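The lug is up about 19 mm and stays there, the handle is on its stop at 20 N, the jack has not moved, and all six bottles stand in the crate. I'm handing the job in.

```bash
python3 -c "
from bench import ctrl
print(ctrl.hand_in())"
```

```text
the job is handed in; nothing more can be done
None
```

The job is done and handed in at about 30 s of the 67 s allowed; the hand-in gave no verdict.

- **Bottle:** it stands upright in the free cell, let go. The last top picture shows all six caps in place.
- **Jack:** I set it down with the saddle within about 2 mm of the pad's centre, measured in the wrist picture. Its base did not move during pumping, to the precision of the pictures.
- **Lift:** I pumped three strokes. The first raised the free saddle, the second took up the gap and began to lift the vat, and the vat settled fully when the handle came up. The third raised the lug about 19 mm, judged by the bolt's shift in the scene camera. The bolt image match was only moderate (0.65), but my by-eye reading of the bolt and lug corner also gave 19 mm.
- **Final hold:** the shut fingers hold the handle down at the bottom of its stroke. The tip height stayed at 75 mm over the last 0.7 s, with about 20 N on the tool upward and 7 N sideways.

I saw no other objects displaced in the pictures I took.

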